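Change the batch in a ratchet clamp

TASK

The three drilled tee cleats in the ratchet clamp are finished: lift the sprung pawl off the ratchet wheel until the jaw has run right back, and stand the drilled cleats on their feet in the steel tray. Then load every blank cleat from the bench into the clamp in the same way the drilled ones stood, upright in one row against the fence with the ends of their feet square and flush against the end stop, and push the jaw up by its knob until its sprung pad presses firmly on the row and the pawl holds it there. Leave the tape measure, the marker and the other tools on the bench where they are.

Things in the scene. Friction and masses are not known exactly. Their poses are not given: they have to be found in the camera images.
- jig: ratchet clamp bolted to the bench. Origin: centre of the underside of its base plate, 150 (x, away from the robot) x 320 (y, left) mm; its bed lies at z = 12 mm. Fence at the left, end stop at the far side, near side open. The jaw slides along y between the gear housing (y -143 to -93, 62 mm high) and the fence; its rack bar (z 15 to 29 mm) runs out to the right, to y = -260 mm
- corner (a point): inner corner of fence and end stop, at bed height (jig x +50, y +140, z 12 mm). The fence, two blocks 14 mm high at jig x -54 to -24 and 28 to 58 mm with a gap between them, has its face towards jig -y; the end stop's face looks to jig -x, 22 mm high, 160 mm long. The first cleat goes against both, the next ones to its right
- jaw (a joint): slide of the jaw, m: 0 fully back (right), grows towards the fence, at most 0.125; starts at 0.031, held by the pawl. A return spring pulls it back with 3 to 5.5 N: with the pawl held up it runs back in about 1 s. Pushed to the fence it clicks over a tooth each 4.7 mm (about 3 N more); let go, it drops back by up to one tooth
- jaw_knob (a point): centre of the black round knob on the jaw, by which it is pushed: 24 mm in diameter between 68 and 90 mm above the bench, top at 96 mm; at jig x +2, y -57 mm + jaw. The jaw under it is 46 mm high and 38 mm long in y; beside the knob there is free room
- pad (a joint): how far the sprung pad at the front of the jaw is pressed in, m: 0 free, 0.010 fully in (7 N). Pad 80 mm wide in x, from 1 to 25 mm above the bed; its face stands at jig y = -0.018 + jaw - pad (m)
- pawl (a joint): hinge of the pawl that drops into the ratchet wheel (56 mm, at the near side of the housing, turned by the rack) from above, rad: about 0 in a tooth, up to 0.12 while riding over a tooth, grows as it is lifted; clear of the teeth above 0.16, at most 0.6. A light spring (0.5 to 2 N at the tab) turns it down. The hinge runs along jig x at y -84, z 71 mm
- pawl_tab (a point): centre of the upright thumb tab at the free (right) end of the pawl: 12 mm thick in jig x, 26 mm long in y, 30 mm high, its top 114 mm above the bench when down; at jig x -40, y -164, z 101 mm. Lifting it by 14 to 40 mm and keeping it up frees the wheel. Free room on both sides
- tray: shallow open steel tray fixed to the bench, 240 (its x) x 150 (its y) x 24 mm, walls and floor 3 mm thick; origin: centre of its underside
- drilled_1: aluminium tee cleat, 170 g: foot 90 (its x) x 44 (y) x 8 mm, upright lug along its middle, 10 mm thick in y, 58 mm long at the base, 34 mm at its top 50 mm above the underside. Origin: centre of the underside, z up. Finished: dark 14 mm hole through the lug, 8 mm holes in the foot. Starts clamped in the jig, its x along jig x
- drilled_2: aluminium tee cleat, 170 g: foot 90 (its x) x 44 (y) x 8 mm, upright lug along its middle, 10 mm thick in y, 58 mm long at the base, 34 mm at its top 50 mm above the underside. Origin: centre of the underside, z up. Finished: dark 14 mm hole through the lug, 8 mm holes in the foot. Starts clamped in the jig, its x along jig x
- drilled_3: aluminium tee cleat, 170 g: foot 90 (its x) x 44 (y) x 8 mm, upright lug along its middle, 10 mm thick in y, 58 mm long at the base, 34 mm at its top 50 mm above the underside. Origin: centre of the underside, z up. Finished: dark 14 mm hole through the lug, 8 mm holes in the foot. Starts clamped in the jig, its x along jig x
- blank_1: aluminium tee cleat, 170 g: foot 90 (its x) x 44 (y) x 8 mm, upright lug along its middle, 10 mm thick in y, 58 mm long at the base, 34 mm at its top 50 mm above the underside. Origin: centre of the underside, z up. Blank: no holes. Starts standing on the bench to the right; one to three blanks are there, the others absent
- blank_2: aluminium tee cleat, 170 g: foot 90 (its x) x 44 (y) x 8 mm, upright lug along its middle, 10 mm thick in y, 58 mm long at the base, 34 mm at its top 50 mm above the underside. Origin: centre of the underside, z up. Blank: no holes. Starts standing on the bench to the right; one to three blanks are there, the others absent
- blank_3: aluminium tee cleat, 170 g: foot 90 (its x) x 44 (y) x 8 mm, upright lug along its middle, 10 mm thick in y, 58 mm long at the base, 34 mm at its top 50 mm above the underside. Origin: centre of the underside, z up. Blank: no holes. Starts standing on the bench to the right; one to three blanks are there, the others absent
- tape_measure: tape measure, 68 x 82 x 42 mm, lying near the front edge: not part of the job. Origin: centre of its underside
- marker_black: white marker with a black cap, 17 x 128 x 17 mm, lying in front of the clamp: not part of the job. Origin: centre of its underside
Things that resemble listed ones, but are neither listed nor needed, are in the scene too. Leave any purple look-alike of the drilled_2 alone.

How it is judged (in metres and radians):
On the way:
1. the pawl is lifted and the jaw has run back (jaw below 0.004) (value of joint jaw below 0.004 m), for 0.2 s.
At the end, for the whole second after the job is handed in: Drilled cleats upright on the tray floor. Every blank on the clamp's bed, tilt < 0.08 rad, foot end within 3 mm of the end stop and square to it within 0.05 rad, in the row between fence and pad. Pad pressed in > 1.5 mm, held by the pawl; all at rest (x of drilled_1 in the frame of tray between -0.1 and 0.1 m and y of drilled_1 in the frame of tray between -0.056 and 0.056 m and z of each of drilled_1, drilled_2, drilled_3 in the frame of tray below 0.008 m and angle between each of drilled_1, drilled_2, drilled_3's own z axis and vertical below 0.1 rad and linear speed of each of drilled_1, drilled_2, drilled_3, blank_1, blank_2, blank_3 below 0.02 m/s and x of drilled_2 in the frame of tray between -0.1 and 0.1 m and y of drilled_2 in the frame of tray between -0.056 and 0.056 m and x of drilled_3 in the frame of tray between -0.1 and 0.1 m and y of drilled_3 in the frame of tray between -0.056 and 0.056 m and x of blank_1 in the frame of jig between 0.002 and 0.0075 m and y of blank_1 in the frame of jig between 0.024 and 0.122 m and z of blank_1 in the frame of jig between 0.009 and 0.0155 m and angle between the x axis of each of blank_1, blank_2, blank_3 and the x axis of jig, either way round below 0.05 rad and angle between each of blank_1, blank_2, blank_3's own z axis and vertical below 0.08 rad and x of blank_2 in the frame of jig between 0.002 and 0.0075 m and y of blank_2 in the frame of jig between 0.024 and 0.122 m and z of blank_2 in the frame of jig between 0.009 and 0.0155 m and x of blank_3 in the frame of jig between 0.002 and 0.0075 m and y of blank_3 in the frame of jig between 0.024 and 0.122 m and z of blank_3 in the frame of jig between 0.009 and 0.0155 m and value of joint pad above 0.0015 m and velocity of joint jaw between -0.01 and 0.01 m/s); the robot touches nothing.
It fails at once if the tape measure or the marker is shoved more than 4 cm (distance of any of tape_measure, marker_black from where it was at the start of the episode above 0.04 m).
Of blank_1, blank_2, blank_3 only 1 to 3 are there at a start; the rules pass over those that are not, and their reading is None.
At some moment in a run one of blank_1, blank_2, blank_3 may be knocked a few centimetres aside while the robot is not near it.
It also fails if it takes over 210 s, if anything falls off the work surface, if the arm or the gripper's body presses on something with over 40 N, if the wrist force passes 120 N, or if a joint passes its speed limit or range.

ROBOT

A 7-joint arm with a two-finger parallel gripper is mounted at the origin on a cart in front of the work surface, level with it; the furniture and walls round the work are solid. World frame = base frame: x ahead of the robot, y to its left, z up, the work surface at z = 0. Lengths are in m, angles in degrees, forces in N, time in s.
With the tool pointing down it reaches from about 0.425 to 0.875 m from the base axis. Payload 4.7 kg.
Tool frame: the origin (TCP) lies on the mounting face of the last link; the fingertips stand tcp_to_tips ahead of it and the grasp point (between the pads) lies 164 mm ahead of it (tcp_to_tips is the distance from the TCP to the fingertips, in m); z points along the fingers, y is the line along which they close (so a half turn about z gives the same grasp; the last joint's range is limited). The gripper opens to 87 mm and grips with 3 to 60 N. Pads are 19 mm wide; open, the fingers measure 117 mm over their backs; the gripper's body (75 mm by 190 mm) begins 51 mm behind the grasp point.
Start: joints at [72.657, 18.392, -4.016, 83.108, 1.295, 78.541, -3.26], TCP at [0.202, -0.618, 0.405] pointing down, gripper open.
Joint ranges: [-163.93, 163.93], [-17.29, 119.83], [-79.2, 71.16], [3.27, 140.29], [-89.18, 269.18], [5.43, 117.66], [-154.24, 154.24]. Speed limits (degrees/s): [147.25, 147.25, 180, 180, 180, 180, 180].

INTERFACE

Orientations are given as [roll, pitch, yaw] about the fixed x, y, z axes, in that order (R = Rz(yaw) Ry(pitch) Rx(roll)).
In Python, from cell import get_obs, read_camera, sign_off, tcp_to_tips gives the robot as it stands.
- The arm moves only by the tool drive_tool, never from a script. Its argument "rows" is one flat list of numbers, 7 for each row, row after row: the shift along the tool's x, y, z in m, then the turn, a rotation vector about the tool's x, y, z in rad, then the gripper command: -1 is shut, 1 is fully open, values between are in proportion. In form: [tx, ty, tz, rx, ry, rz, fingers, tx, ty, tz, rx, ry, rz, fingers, ...]. A call has 1 to 5 rows; each row shifts and turns the commanded pose from where the row before left it, along the tool's axes as they then stand; what a row does not reach is not made up. A row lasts 1/8 s, in which the tool goes at most 62.5 mm and 10.7 degrees, less where a joint would pass 70% of its speed; a pose out of reach is approached as far as the arm can. A call is refused whole if a number of a shift passes 0.0625 or a number of a turn 0.188, either way. A call with a gripper value outside its range is refused whole. The fingers move at their own pace and stop on an object; "grip_force" is the grip in N (left out, the last holds). Time passes only in rows, so rows that do not move let the fingers close. It gives the time, the measured TCP pose, the force, the opening and the grip force at its end, in the units of the state.
- get_obs(): the state, without advancing time (a new reading comes with each control period).
- read_camera(name): name is "scene" or "top" or "wrist"; returns a dict with "color" (384x512x3 uint8, blue, green, red), "fov_y" (degrees; the focal length in pixels is half the picture's height over the tangent of half this angle, whatever the lens; pixels are square), "cx", "cy" (the principal point, pixels), "cam_to_world" (4x4, takes a point from camera to world coordinates); the wrist camera has in their place "mount" (4x4, takes a point from camera to tool coordinates, whose origin is the TCP and whose axes are the flange's). Camera axes: x right, y up, looking along -z (the intrinsics and any distortion apply to the point x, -y, -z); pixel columns grow to the right and rows downward; lengths in m; the calibration is good to about 2 mm. A picture is of the moment at which its call begins: read the wrist's pose just before it. There is no depth.
- sign_off(): hands the job in; it is judged then, once.
The state is a dict: "time_s": time; "qpos": joint angles; "joint_velocities": joint speeds; "effort": joint torques, N m; "tool_pos": TCP position; "tool_rot": TCP orientation; "force": force on the tool from outside, world axes, zero at the start; "wrist_torque": the same for the moment, N m; "grip_width": finger opening in m; "grasp_force": force on a finger pad.
Only numpy, scipy, OpenCV 4.12 (cv2) and the standard library are available. Lean on these libraries where they do the work, as an engineer would, in place of code of your own. Each camera call takes 0.05 s, during which the arm holds its last target. There are 200 camera calls.

## Working session

There is one attempt and no reset: what is moved stays moved. The work goes in short steps, Python scripts to look and compute and a tool call to move; the robot and the scene stay as the last step left them, time stands still between calls to the robot, and variables do not carry over. Pictures are saved under pics/ and viewed, at most 14 in all, crops included, and the job is handed in when it is done.

Besides the shell and the picture viewer there is one more tool, called after "Emit:" as name(argument=value, ...), one argument or row to a line, values as JSON. drive_tool: Moves the arm, as the interface text tells. Its arguments: {"type":"object","properties":{"rows":{"type":"array","items":{"type":"number"}},"grip_force":{"type":"number"}},"required":["rows"]}

```bash
mkdir -p pics; ls; cat > h.py <<'E'
import numpy as np, cv2
from cell import *
from scipy.spatial.transform import Rotation as R
def snap(n,f):
    o=get_obs(); c=read_camera(n); cv2.imwrite('pics/'+f,c['color']); 
    np.savez('pics/'+f+'.npz',**{k:np.array(v) for k,v in c.items()},tp=o['tool_pos'],tr=o['tool_rot'])
    return c
def pose(f):
    c=np.load('pics/'+f+'.npz')
    if 'cam_to_world' in c: return c,c['cam_to_world']
    T=np.eye(4); T[:3,:3]=R.from_euler('xyz',c['tr'],degrees=True).as_matrix(); T[:3,3]=c['tp']
    return c,T@c['mount']
def w(f,u,v,z):
    c,T=pose(f); fl=192/np.tan(np.radians(c['fov_y'])/2)
    d=T[:3,:3]@np.array([(u-c['cx'])/fl,-(v-c['cy'])/fl,-1]); o=T[:3,3]
    return (o+d*(z-o[2])/d[2])
def proj(f,p):
    c,T=pose(f); fl=192/np.tan(np.radians(c['fov_y'])/2)
    q=T[:3,:3].T@(np.array(p)-T[:3,3]); return np.array([c['cx']+fl*q[0]/-q[2],c['cy']-fl*q[1]/-q[2]])
E
python3 - <<'E'
from h import *
print(get_obs(), tcp_to_tips)
for n in ['top','scene']:
    c=snap(n,n+'0.png'); print({k:v for k,v in c.items() if k!='color'})
    cv2.imwrite('pics/%s0b.png'%n,cv2.resize(c['color'],(800,600),interpolation=cv2.INTER_CUBIC))
E
```

```text
pics
{'time_s': 0.0, 'qpos': array([72.65543189, 18.43835425, -4.01603228, 83.17523847,  1.29525631,
       78.53906283, -3.25960282]), 'joint_velocities': array([ 0.01723388,  0.01237975, -0.0171604 , -0.0930379 , -0.03819542,
       -0.0736133 , -0.11891415]), 'effort': array([-3.18108723e-04, -4.91297114e+01, -4.03797431e-01, -3.12529957e+01,
       -6.36247918e-02,  4.38232231e-02,  1.84927485e-04]), 'tool_pos': array([ 0.20241442, -0.61746469,  0.40366629]), 'tool_rot': array([-1.79892602e+02,  5.78438101e-03,  1.81552541e+01]), 'force': array([-1.0111078 , -0.18526953,  0.69521689]), 'wrist_torque': array([-0.02547657,  0.02805536, -0.05877472]), 'grasp_force': 0.0, 'grip_width': 0.08712670659557756} 0.1822
{'fov_y': 52.278825568479334, 'cx': 257.746411316361, 'cy': 187.74285182638695, 'cam_to_world': array([[ 0.10880424,  0.97201952, -0.20818189,  0.28925911],
       [-0.99405042,  0.10745183, -0.01782873, -0.01068912],
       [ 0.00503965,  0.20888314,  0.97792762,  1.17161607],
       [ 0.        ,  0.        ,  0.        ,  1.        ]])}
{'fov_y': 51.71900319469959, 'cx': 250.05561831009837, 'cy': 190.85088696611916, 'cam_to_world': array([[-0.68672291,  0.47355687, -0.55150299, -0.25503427],
       [-0.72662203, -0.46888256,  0.50216488,  0.67661888],
       [-0.02078651,  0.74558235,  0.66608925,  1.01432374],
       [ 0.        ,  0.        ,  0.        ,  1.        ]])}
```

View pics/top0b.png

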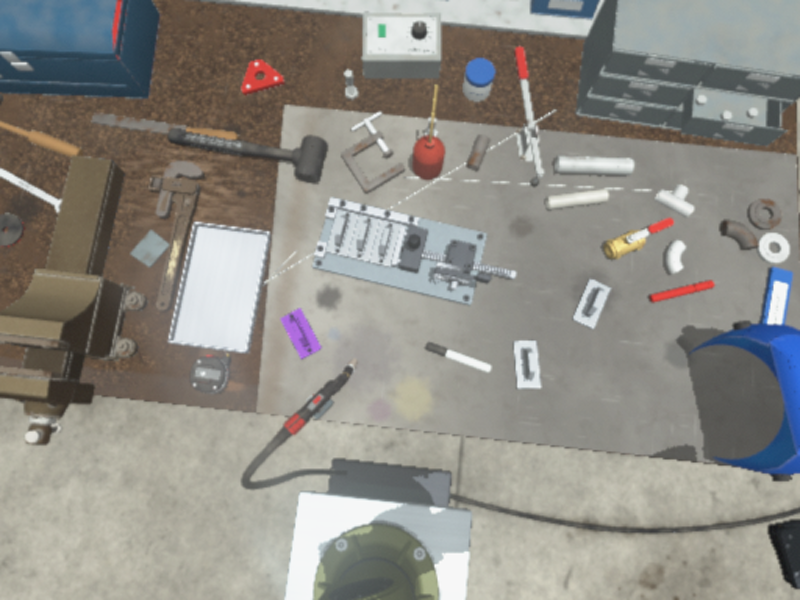

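View pics/scene0b.png

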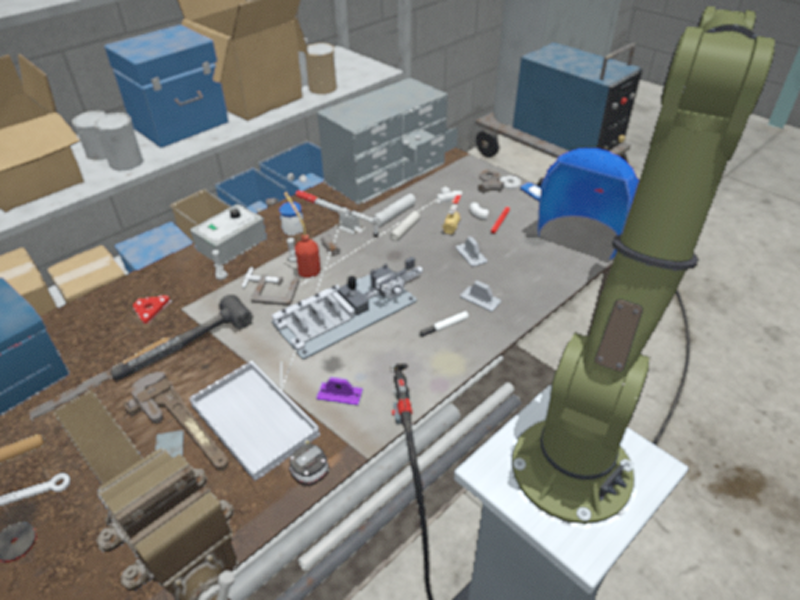

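Top view: the jig is at about (400,250), the tray at (220,287), blanks at (527,365) and (590,303), the marker at (458,357), the tape at (210,374), and a purple look-alike at (300,333). Next are enlarged crops.

```bash
python3 - <<'E'
import cv2
a=cv2.imread('pics/top0.png')
cv2.imwrite('pics/jigc.png',cv2.resize(a[120:200,195:335],(800,457),interpolation=cv2.INTER_CUBIC))
b=cv2.resize(a[175:252,315:395],(400,385),interpolation=cv2.INTER_CUBIC)
c=cv2.resize(a[135:235,100:180],(400,500),interpolation=cv2.INTER_CUBIC)
import numpy as np
o=np.zeros((500,800,3),np.uint8);o[:385,:400]=b;o[:,400:]=c
cv2.imwrite('pics/bt.png',o)
E
```

```text
(no output)
```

View pics/jigc.png

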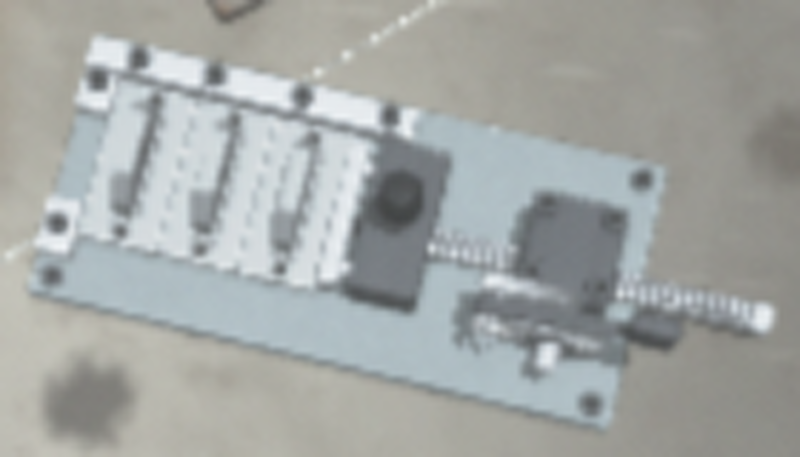

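View pics/bt.png

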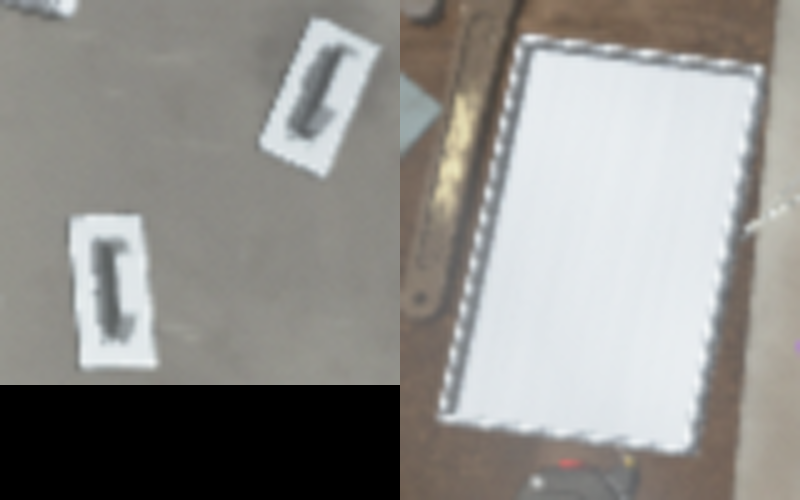

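```bash
cat > fit.py <<'E'
from h import *
def fit(f,px,mod,z):
    P=np.array([w(f,u,v,z)[:2] for u,v in px]); M=np.array(mod,float)
    pc,mc=P.mean(0),M.mean(0); a,b=M-mc,P-pc
    t=np.arctan2((a[:,0]*b[:,1]-a[:,1]*b[:,0]).sum(),(a*b).sum()); c,s=np.cos(t),np.sin(t); Rm=np.array([[c,-s],[s,c]])
    o=pc-Rm@mc; return o.round(4),np.degrees(t).round(1),((M@Rm.T+o-P)*1000).round(1).tolist()
E
python3 - <<'E'
from fit import *
f='top0.png'
j=[(28,292),(605,428),(662,165)]; j=[(195+u/5.714,120+v/5.714) for u,v in j]
print('jig',fit(f,j,[(-.075,.16),(-.075,-.16),(.075,-.16)],.012))
q=lambda l,ox,oy:[(ox+u/5,oy+v/5) for u,v in l]
b=[(.045,.022),(.045,-.022),(-.045,-.022),(-.045,.022)]
print('A',fit(f,q([(70,215),(141,215),(157,367),(83,368)],315,175),b,.008))
print('B',fit(f,q([(311,17),(381,46),(325,177),(260,145)],315,175),b,.008))
print('tray',fit(f,q([(128,37),(363,66),(290,453),(42,420)],100,135),[(.12,.075),(.12,-.075),(-.12,-.075),(-.12,.075)],.024))
for n,(u,v) in dict(tape=(210,374),mk1=(430,347),mk2=(490,370),purple=(300,333)).items(): print(n,w(f,u*.64,v*.64,.02))
c=read_camera('wrist'); print(c['mount'],c['fov_y'])
E
```

```text
jig (array([0.6226, 0.0267]), np.float64(-7.1), [[-0.4, 2.9], [-0.1, -1.3], [0.5, -1.6]])
A (array([ 0.426 , -0.2401]), np.float64(8.8), [[-1.2, 0.2], [0.8, -1.0], [0.9, 0.4], [-0.5, 0.5]])
B (array([ 0.5576, -0.3571]), np.float64(-19.0), [[1.1, -1.1], [0.3, 0.6], [-0.2, -0.6], [-1.1, 1.1]])
tray (array([0.5097, 0.3594]), np.float64(-1.5), [[1.1, 2.2], [-0.4, -1.6], [-0.7, -1.2], [-0.0, 0.6]])
tape [0.34144755 0.35186297 0.02      ]
mk1 [ 0.43693635 -0.0522515   0.02      ]
mk2 [ 0.40613565 -0.16856391  0.02      ]
purple [0.4364707  0.19577494 0.02      ]
[[-5.43676996e-04  9.60706583e-01  2.77565427e-01  7.64036210e-02]
 [ 9.99999829e-01  5.81762322e-04 -5.48554979e-05 -1.39687995e-03]
 [-2.14177145e-04  2.77565350e-01 -9.60706735e-01  2.03534201e-02]
 [ 0.00000000e+00  0.00000000e+00  0.00000000e+00  1.00000000e+00]] 63.61364398190034
```

```bash
cat > plan.py <<'E'
from h import *
import sys
JO,JT=np.array([.6226,.0267]),np.radians(-7.1)
def jig(x,y):
    c,s=np.cos(JT),np.sin(JT); return JO+[c*x-s*y,s*x+c*y]
def plan(xyz,yaw,g,n=None,step=.05):
    """print rows from the present pose to a grasp-point target (z of grasp point), tool down"""
    o=get_obs(); p=np.array(o['tool_pos']); r=R.from_euler('xyz',o['tool_rot'],degrees=True)
    t=np.array([xyz[0],xyz[1],xyz[2]+.164]); re=R.from_euler('xyz',[180,0,yaw],degrees=True)
    dr=(r.inv()*re).as_rotvec(); d=t-p
    n=n or int(max(np.ceil(np.linalg.norm(d)/step),np.ceil(np.linalg.norm(dr)/.15),1))
    print('from',p.round(4),o['tool_rot'].round(1),'to',t.round(4),yaw,n)
    k=r
    L=[]
    for i in range(n):
        L+=list(np.round(k.inv().apply(d/n),3))+list(np.round(dr/n,3))+[g]; k=k*R.from_rotvec(dr/n)
    for i in range(0,len(L),35): print('['+','.join('%g'%v for v in L[i:i+35])+']')
E
python3 - <<'E'
from plan import *
plan([*jig(-.04,-.164),.24],82.9,-.0)
E
```

```text
from [ 0.2024 -0.6175  0.4039] [-179.9    0.    18.1] to [ 0.5626 -0.1311  0.404 ] 82.9 13
[0.038,-0.027,0,-0,-0,-0.087,-0,0.04,-0.024,0,-0,-0,-0.087,-0,0.042,-0.02,0,-0,-0,-0.087,-0,0.044,-0.016,0,-0,-0,-0.087,-0,0.045,-0.012,0,-0,-0,-0.087,-0]
[0.046,-0.008,0,-0,-0,-0.087,-0,0.046,-0.004,0,-0,-0,-0.087,-0,0.047,-0,0,-0,-0,-0.087,-0,0.046,0.004,-0,-0,-0,-0.087,-0,0.046,0.008,-0,-0,-0,-0.087,-0]
[0.045,0.012,-0,-0,-0,-0.087,-0,0.044,0.016,-0,-0,-0,-0.087,-0,0.042,0.019,-0,-0,-0,-0.087,-0]
```

Emit:
drive_tool(
  rows=[0.038, -0.027, 0, 0, 0, -0.087, 0, 0.04, -0.024, 0, 0, 0, -0.087, 0, 0.042, -0.02, 0, 0, 0, -0.087, 0, 0.044, -0.016, 0, 0, 0, -0.087, 0, 0.045, -0.012, 0, 0, 0, -0.087, 0],
  grip_force=10,
)

```text
time_s: 0.78
tool_pos: [0.342, -0.4289, 0.4046]
tool_rot: [-180.0, 0.0, 43.2]
force: [0.5, 0.3, -0.2]
grip_width: 0.047
grasp_force: 0.0
```

Emit:
drive_tool(
  rows=[0.046, -0.008, 0, 0, 0, -0.087, 0, 0.046, -0.004, 0, 0, 0, -0.087, 0, 0.047, 0, 0, 0, 0, -0.087, 0, 0.046, 0.004, 0, 0, 0, -0.087, 0, 0.046, 0.008, 0, 0, 0, -0.087, 0],
)

```text
time_s: 1.4
tool_pos: [0.4818, -0.2431, 0.4046]
tool_rot: [-180.0, 0.0, 68.2]
force: [0.4, 0.2, -0.2]
grip_width: 0.0434
grasp_force: 0.0
```

Emit:
drive_tool(
  rows=[0.045, 0.012, 0, 0, 0, -0.087, 0, 0.044, 0.016, 0, 0, 0, -0.087, 0, 0.042, 0.019, 0, 0, 0, -0.087, 0, 0, 0, 0, 0, 0, 0, 0, 0, 0, 0, 0, 0, 0, 0],
)

```text
time_s: 2.02
tool_pos: [0.5644, -0.1331, 0.4043]
tool_rot: [-179.9, 0.0, 82.9]
force: [-0.2, -0.9, 0.3]
grip_width: 0.0435
grasp_force: 0.0
```

```bash
python3 - <<'E'
from plan import *
c=snap('wrist','w1.png'); print(get_obs()['tool_pos'],get_obs()['tool_rot'])
cv2.imwrite('pics/w1b.png',cv2.resize(c['color'],(800,600)))
f='w1.png'
print('tabtop',[proj(f,[*jig(-.04+a,-.164+b),.114])*800/512 for a,b in((.006,.013),(.006,-.013),(-.006,-.013),(-.006,.013))])
print('knob',proj(f,[*jig(.002,-.026),.096])*800/512)
for p in((-75,160),(-75,-160),(75,-160),(75,160)): print(p,proj(f,[*jig(p[0]/1e3,p[1]/1e3),.012])*800/512)
E
```

```text
[ 0.56419664 -0.13387555  0.40439467] [-1.79950180e+02  5.40031301e-02  8.28333669e+01]
tabtop [array([411.51452213, 280.53024934]), array([411.31583369, 323.73884062]), array([390.87159562, 323.73816152]), array([390.53504615, 280.53081203])]
knob [479.24896     45.28724336]
(-75, 160) [ 342.35555659 -267.80186922]
(-75, -160) [356.86188562 262.12359349]
(75, -160) [549.27416399 262.11351093]
(75, 160) [ 594.34198533 -268.00063651]
```

View pics/w1b.png

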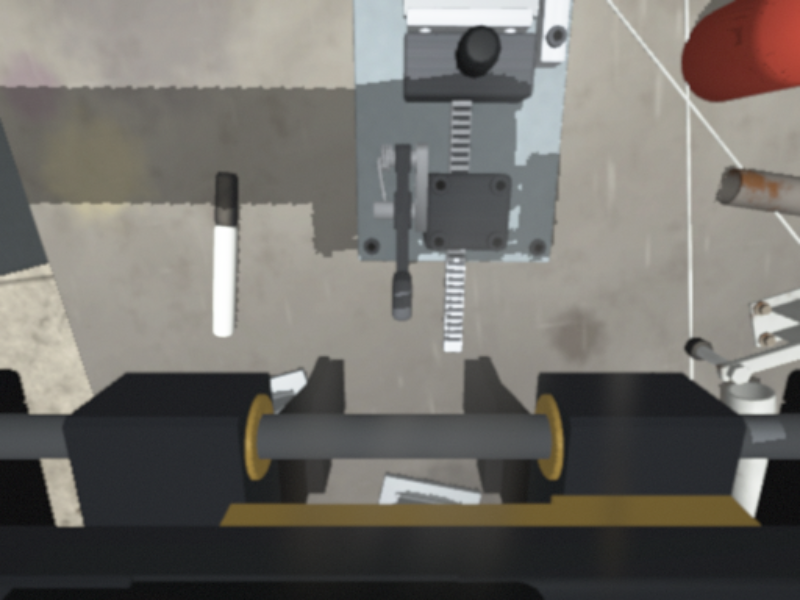

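The picture shows the tab at about (402,295), the knob at (480,48) and the plate's right edge at v≈259. These match the predictions to within 3 mm, so I'll shift the jig estimate by about 2 mm and grip the tab.

```bash
sed -i 's/\.6226,\.0267/.6241,.0277/' plan.py; python3 - <<'E'
from plan import *
plan([*jig(-.04,-.164),.102],82.9,-.0,n=5)
E
```

```text
from [ 0.5642 -0.1339  0.4044] [-1.80e+02  1.00e-01  8.28e+01] to [ 0.5641 -0.1301  0.266 ] 82.9 5
[0.001,-0,0.028,-0,0,-0,-0,0.001,-0,0.028,-0,0,-0,-0,0.001,-0,0.028,-0,0,-0,-0,0.001,-0,0.028,-0,0,-0,-0,0.001,-0,0.028,-0,0,-0,-0]
```

Emit:
drive_tool(
  rows=[0.001, 0, 0.028, 0, 0, 0, 0, 0.001, 0, 0.028, 0, 0, 0, 0, 0.001, 0, 0.028, 0, 0, 0, 0, 0.001, 0, 0.028, 0, 0, 0, 0, 0, 0, 0.026, 0, 0, 0, 0],
)

```text
time_s: 2.7
tool_pos: [0.5643, -0.1306, 0.2657]
tool_rot: [-180.0, 0.1, 82.8]
force: [0.5, -0.5, 0.6]
grip_width: 0.0435
grasp_force: 0.0
```

Emit:
drive_tool(
  rows=[0, 0, 0, 0, 0, 0, -1, 0, 0, 0, 0, 0, 0, -1, 0, 0, 0, 0, 0, 0, -1, 0, 0, 0, 0, 0, 0, -1, 0, 0, 0, 0, 0, 0, -1],
  grip_force=10,
)

```text
time_s: 3.32
tool_pos: [0.5642, -0.129, 0.2671]
tool_rot: [-179.8, 0.1, 82.9]
force: [-3.8, 0.5, 4.1]
grip_width: 0.012
grasp_force: 10.0
```

Emit:
drive_tool(
  rows=[0.002, 0, -0.005, 0, 0, 0, -1, 0.002, 0, -0.005, 0, 0, 0, -1, 0.003, 0, -0.005, 0, 0, 0, -1, 0.003, 0, -0.005, 0, 0, 0, -1, 0.003, 0, -0.005, 0, 0, 0, -1],
)

```text
time_s: 3.95
tool_pos: [0.566, -0.1154, 0.2915]
tool_rot: [-179.8, 0.0, 83.0]
force: [-4.5, 0.3, -3.2]
grip_width: 0.0121
grasp_force: 10.0
```

Emit:
drive_tool(
  rows=[0, 0, 0, 0, 0, 0, -1, 0, 0, 0, 0, 0, 0, -1, 0, 0, 0, 0, 0, 0, -1, 0, 0, 0, 0, 0, 0, -1, 0, 0, 0, 0, 0, 0, -1],
)

```text
time_s: 4.58
tool_pos: [0.566, -0.1152, 0.2918]
tool_rot: [-179.8, -0.0, 83.0]
force: [-6.1, -0.5, 0.8]
grip_width: 0.0121
grasp_force: 10.0
```

Emit:
drive_tool(
  rows=[0, 0, 0, 0, 0, 0, -1, 0, 0, 0, 0, 0, 0, -1, 0, 0, 0, 0, 0, 0, -1, 0, 0, 0, 0, 0, 0, -1, 0, 0, 0, 0, 0, 0, -1],
)

```text
time_s: 5.2
tool_pos: [0.566, -0.1152, 0.2918]
tool_rot: [-179.8, -0.0, 83.0]
force: [-7.0, -0.3, 0.5]
grip_width: 0.012
grasp_force: 10.0
```

```bash
python3 - <<'E'
from plan import *
c=snap('wrist','w2.png'); s=snap('scene','s2.png')
f='w2.png'
print(proj(f,[*jig(.002,-.057),.096]),proj(f,[*jig(.002,-.026),.096]))
o=np.zeros((384,800,3),np.uint8); o[:,:512]=c['color']; o[:,512:]=cv2.resize(s['color'][150:250,165:240],(288,384)); cv2.imwrite('pics/w2b.png',o)
E
```

```text
[339.15742444  78.59596758] [343.66824854  12.95542385]
```

View pics/w2b.png

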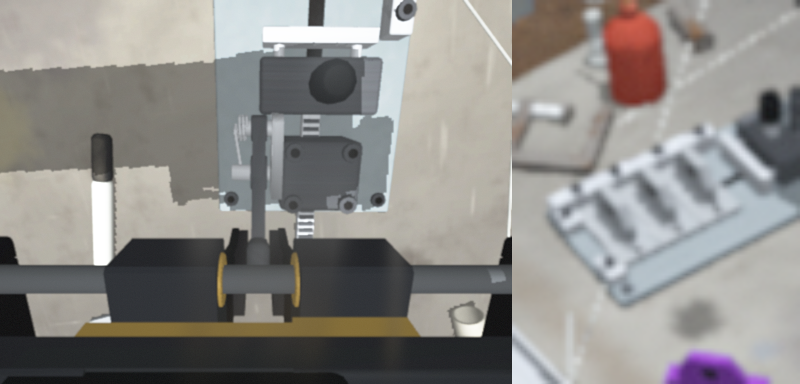

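The jaw is fully back: the knob is at (335,80) against a predicted (339,79) for jaw=0. The drilled cleats still stand in place. I'll lower the pawl, let go and rise.

Emit:
drive_tool(
  rows=[-0.003, 0, 0.005, 0, 0, 0, -1, -0.003, 0, 0.005, 0, 0, 0, -1, -0.003, 0, 0.005, 0, 0, 0, -1, -0.002, 0, 0.005, 0, 0, 0, -1, -0.002, 0, 0.004, 0, 0, 0, -1],
)

```text
time_s: 5.92
tool_pos: [0.5646, -0.1273, 0.2689]
tool_rot: [-179.8, -0.1, 83.0]
force: [-10.6, 3.3, 13.3]
grip_width: 0.0117
grasp_force: 10.0
```

Emit:
drive_tool(
  rows=[0, 0, 0, 0, 0, 0, 0, 0, 0, 0, 0, 0, 0, 0, 0, 0, 0, 0, 0, 0, 0, 0, 0, -0.03, 0, 0, 0, 0, 0, 0, -0.05, 0, 0, 0, 0],
)

```text
time_s: 6.55
tool_pos: [0.5648, -0.1287, 0.3471]
tool_rot: [-179.8, -0.1, 83.0]
force: [0.0, 0.1, 0.4]
grip_width: 0.0427
grasp_force: 0.0
```

```bash
python3 - <<'E'
from plan import *
f='w2.png'
for p in((-75,-160),(75,-160)): print(p,proj(f,[*jig(p[0]/1e3,p[1]/1e3),.012]))
plan([*(jig(-.0,.074)),.21],172.9,-.36)
E
```

```text
(-75, -160) [219.97251034 210.93426692]
(75, -160) [389.6327269  211.17873212]
from [ 0.5648 -0.1287  0.3471] [-1.798e+02 -1.000e-01  8.300e+01] to [0.6332 0.1011 0.374 ] 172.9 11
[0.022,0.004,-0.002,-0,-0,-0.143,-0.36,0.021,0.007,-0.002,-0,-0,-0.143,-0.36,0.02,0.01,-0.002,-0,-0,-0.143,-0.36,0.018,0.012,-0.002,-0,-0,-0.143,-0.36,0.016,0.015,-0.002,-0,-0,-0.143,-0.36]
[0.014,0.017,-0.002,-0,-0,-0.143,-0.36,0.011,0.019,-0.002,-0,-0,-0.143,-0.36,0.009,0.02,-0.002,-0,-0,-0.143,-0.36,0.006,0.021,-0.002,-0,-0,-0.143,-0.36,0.003,0.022,-0.002,-0,-0,-0.143,-0.36]
[-0.001,0.022,-0.002,-0,-0,-0.143,-0.36]
```

Emit:
drive_tool(
  rows=[0.022, 0.004, -0.002, 0, 0, -0.143, -0.36, 0.021, 0.007, -0.002, 0, 0, -0.143, -0.36, 0.02, 0.01, -0.002, 0, 0, -0.143, -0.36, 0.018, 0.012, -0.002, 0, 0, -0.143, -0.36, 0.016, 0.015, -0.002, 0, 0, -0.143, -0.36],
)

```text
time_s: 7.18
tool_pos: [0.5981, -0.0224, 0.3581]
tool_rot: [179.9, 0.0, 124.2]
force: [-0.5, 0.7, -0.6]
grip_width: 0.0279
grasp_force: 0.0
```

Emit:
drive_tool(
  rows=[0.014, 0.017, -0.002, 0, 0, -0.143, -0.36, 0.011, 0.019, -0.002, 0, 0, -0.143, -0.36, 0.009, 0.02, -0.002, 0, 0, -0.143, -0.36, 0.006, 0.021, -0.002, 0, 0, -0.143, -0.36, 0.003, 0.022, -0.002, 0, 0, -0.143, -0.36],
)

```text
time_s: 7.8
tool_pos: [0.6288, 0.0832, 0.3681]
tool_rot: [180.0, 0.1, 165.1]
force: [-0.1, -0.7, 0.5]
grip_width: 0.0283
grasp_force: 0.0
```

Emit:
drive_tool(
  rows=[-0.001, 0.022, -0.002, 0, 0, -0.143, -0.36, 0, 0, 0, 0, 0, 0, -0.36, 0, 0, 0, 0, 0, 0, -0.36],
)

```text
time_s: 8.18
tool_pos: [0.6351, 0.1025, 0.3696]
tool_rot: [-180.0, 0.0, 172.9]
force: [1.1, -1.0, 0.1]
grip_width: 0.0278
grasp_force: 0.0
```

```bash
python3 - <<'E'
from plan import *
c=snap('wrist','w3.png'); f='w3.png'; print(get_obs()['tool_pos'],get_obs()['tool_rot'])
im=cv2.resize(c['color'],(800,600))
for x,y,z in [(5,30,62),(5,74,62),(5,118,62),(50,140,12),(50,-20,34),(50,140,34),(-40,8,20),(-40,140,20),(-75,160,12),(-54,140,26),(-24,140,26)]:
    q=proj(f,[*jig(x/1e3,y/1e3),z/1e3])*800/512; cv2.drawMarker(im,tuple(int(round(v)) for v in q),(0,0,255),0,10,1); print(x,y,z,q.round(1))
cv2.imwrite('pics/w3b.png',im)
E
```

```text
[0.63511114 0.10212078 0.36953459] [-1.79936418e+02  2.54855724e-03  1.72886446e+02]
5 30 62 [327.8 301.6]
5 74 62 [399.2 301.5]
5 118 62 [470.6 301.5]
50 140 12 [489.  341.9]
50 -20 34 [265.  352.9]
50 140 34 [494.3 352.9]
-40 8 20 [301.6 220.5]
-40 140 20 [497.5 220.4]
-75 160 12 [528.  166.3]
-54 140 26 [500.4 199.8]
-24 140 26 [497.9 245.5]
```

View pics/w3b.png

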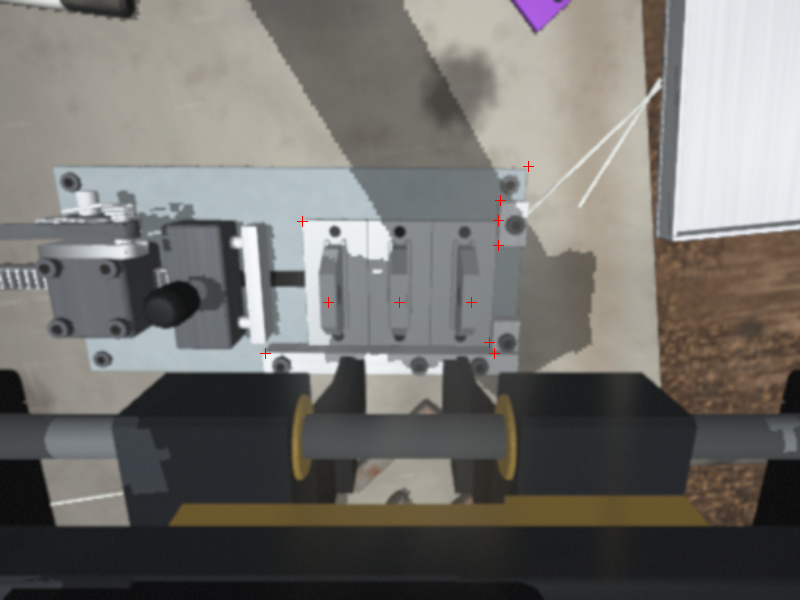

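The overlay agrees to 1–2 px (fence face u≈499, cleat foot ends v≈346, lugs at u≈329/400/465). The jig pose is good. Next I fetch the rightmost drilled cleat.

```bash
python3 - <<'E'
from plan import *
plan([*jig(.004,.030),.054],172.9,-.36,n=5)
T=np.array([.5097,.3594]);a=np.radians(-1.5)
for x,y in((.055,.035),(.055,-.035),(-.055,0)): print(T+[np.cos(a)*x-np.sin(a)*y,np.sin(a)*x+np.cos(a)*y])
E
```

```text
from [0.6351 0.1021 0.3695] [-179.9    0.   172.9] to [0.6318 0.057  0.218 ] 172.9 5
[-0,-0.009,0.03,-0,0,-0,-0.36,-0,-0.009,0.03,-0,0,-0,-0.36,-0,-0.009,0.03,-0,0,-0,-0.36,-0,-0.009,0.03,-0,0,-0,-0.36,-0,-0.009,0.03,-0,0,-0,-0.36]
[0.56559735 0.39294827]
[0.56376496 0.32297226]
[0.45471885 0.36083973]
```

Emit:
drive_tool(
  rows=[0, -0.022, 0.01, 0, 0, 0, -0.36, 0, -0.022, 0.01, 0, 0, 0, -0.36, 0, 0, 0.045, 0, 0, 0, -0.36, 0, 0, 0.045, 0, 0, 0, -0.36, 0, 0, 0.042, 0, 0, 0, -0.36],
  grip_force=20,
)

```text
time_s: 8.85
tool_pos: [0.6295, 0.0578, 0.2163]
tool_rot: [-179.9, 0.0, 172.9]
force: [0.2, 1.3, 0.7]
grip_width: 0.0278
grasp_force: 0.0
```

Emit:
drive_tool(
  rows=[0, 0, 0, 0, 0, 0, -0.36, 0, 0, 0, 0, 0, 0, -1, 0, 0, 0, 0, 0, 0, -1, 0, 0, 0, 0, 0, 0, -1],
)

```text
time_s: 9.35
tool_pos: [0.6306, 0.0566, 0.2202]
tool_rot: [-179.7, 0.2, 172.9]
force: [-3.5, -6.3, 5.5]
grip_width: 0.0096
grasp_force: 20.0
```

Emit:
drive_tool(
  rows=[0, 0, -0.02, 0, 0, 0, -1, 0, 0, -0.04, 0, 0, 0, -1, 0, 0, -0.045, 0, 0, 0, -1],
)

```text
time_s: 9.72
tool_pos: [0.6295, 0.0607, 0.3252]
tool_rot: [179.9, 0.0, 173.1]
force: [1.0, 0.3, -1.7]
grip_width: 0.01
grasp_force: 20.0
```

```bash
python3 - <<'E'
from plan import *
print(get_obs()['grip_width'])
plan([.564,.393,.16],172.9,-1)
E
```

```text
0.009985564213725543
from [0.6295 0.0607 0.3252] [179.9   0.  173.1] to [0.564 0.393 0.324] 172.9 7
[0.015,0.046,0,0,0,0.001,-1,0.015,0.046,0,0,0,0.001,-1,0.015,0.046,0,0,0,0.001,-1,0.015,0.046,0,0,0,0.001,-1,0.015,0.046,0,0,0,0.001,-1]
[0.015,0.046,0,0,0,0.001,-1,0.015,0.046,0,0,0,0.001,-1]
```

Emit:
drive_tool(
  rows=[0.015, 0.046, 0, 0, 0, 0, -1, 0.015, 0.046, 0, 0, 0, 0, -1, 0.015, 0.046, 0, 0, 0, 0, -1, 0.015, 0.046, 0, 0, 0, 0, -1, 0.015, 0.046, 0, 0, 0, 0, -1],
)

```text
time_s: 10.35
tool_pos: [0.5822, 0.2995, 0.3248]
tool_rot: [179.9, 0.1, 173.1]
force: [0.1, 0.2, -1.4]
grip_width: 0.0097
grasp_force: 20.0
```

Emit:
drive_tool(
  rows=[0.015, 0.046, 0, 0, 0, 0, -1, 0.015, 0.046, 0, 0, 0, 0, -1, 0, 0, 0, 0, 0, 0, -1, 0, 0, 0.04, 0, 0, 0, -1, 0, 0, 0.04, 0, 0, 0, -1],
)

```text
time_s: 10.98
tool_pos: [0.5648, 0.3921, 0.2439]
tool_rot: [179.9, 0.1, 173.0]
force: [0.8, -0.4, -2.6]
grip_width: 0.01
grasp_force: 20.0
```

Emit:
drive_tool(
  rows=[0, 0, 0.016, 0, 0, 0, -1, 0, 0, 0.008, 0, 0, 0, -1, 0, 0, 0.004, 0, 0, 0, -1, 0, 0, 0.002, 0, 0, 0, -1, 0, 0, 0.002, 0, 0, 0, -1],
)

```text
time_s: 11.6
tool_pos: [0.5645, 0.3924, 0.2116]
tool_rot: [179.9, 0.1, 173.1]
force: [-0.9, -1.0, -2.1]
grip_width: 0.0098
grasp_force: 20.0
```

Emit:
drive_tool(
  rows=[0, 0, 0.001, 0, 0, 0, -1, 0, 0, 0, 0, 0, 0, -0.36, 0, 0, 0, 0, 0, 0, -0.36, 0, 0, -0.03, 0, 0, 0, -0.36, 0, 0, -0.05, 0, 0, 0, -0.36],
)

```text
time_s: 12.22
tool_pos: [0.5639, 0.3913, 0.2884]
tool_rot: [-179.8, -0.2, 173.1]
force: [0.3, -0.2, 0.4]
grip_width: 0.0276
grasp_force: 0.0
```

```bash
python3 - <<'E'
from plan import *
plan([*jig(.004,.074),.128],172.9,-.36,step=.054)
c=snap('wrist','w4.png')
E
```

```text
from [0.5639 0.3913 0.2884] [-179.8   -0.2  173.1] to [0.6372 0.1006 0.292 ] 172.9 6
[-0.018,-0.047,-0.001,-0,-0.001,0.001,-0.36,-0.018,-0.047,-0.001,-0,-0.001,0.001,-0.36,-0.018,-0.047,-0.001,-0,-0.001,0.001,-0.36,-0.018,-0.047,-0.001,-0,-0.001,0.001,-0.36,-0.018,-0.047,-0.001,-0,-0.001,0.001,-0.36]
[-0.018,-0.047,-0.001,-0,-0.001,0.001,-0.36]
```

View pics/w4.png

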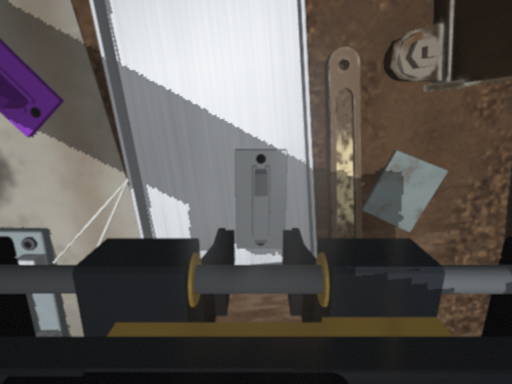

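The drilled cleat stands upright in the tray at (260,200), clear of the walls. Next is the middle one.

Emit:
drive_tool(
  rows=[-0.018, -0.047, 0, 0, 0, 0, -0.36, -0.018, -0.047, 0, 0, 0, 0, -0.36, -0.018, -0.047, 0, 0, 0, 0, -0.36, -0.018, -0.047, 0, 0, 0, 0, -0.36, -0.018, -0.047, 0, 0, 0, 0, -0.36],
)

```text
time_s: 12.9
tool_pos: [0.6256, 0.1463, 0.2898]
tool_rot: [180.0, 0.0, 173.1]
force: [-0.3, 1.4, 0.5]
grip_width: 0.0277
grasp_force: 0.0
```

Emit:
drive_tool(
  rows=[-0.018, -0.047, 0, 0, 0, 0, -0.36, 0, 0, 0, 0, 0, 0, -0.36, 0, 0, 0, 0, 0, 0, -0.36],
)

```text
time_s: 13.28
tool_pos: [0.6373, 0.0996, 0.2897]
tool_rot: [179.9, -0.0, 173.1]
force: [0.1, 0.6, 0.9]
grip_width: 0.0278
grasp_force: 0.0
```

```bash
python3 - <<'E'
from plan import *
plan([*jig(.004,.074),.054],172.9,-.36,n=2)
E
```

```text
from [0.6373 0.0996 0.2897] [179.9  -0.  173.1] to [0.6372 0.1006 0.218 ] 172.9 2
[0,0,0.036,0,-0,0.002,-0.36,0,0.001,0.036,0,-0,0.002,-0.36]
```

Emit:
drive_tool(
  rows=[0, 0.001, 0.036, 0, 0, 0, -0.36, 0, 0, 0.036, 0, 0, 0, -0.36, 0, 0, 0, 0, 0, 0, -1, 0, 0, 0, 0, 0, 0, -1, 0, 0, 0, 0, 0, 0, -1],
)

```text
time_s: 13.9
tool_pos: [0.6375, 0.0995, 0.2191]
tool_rot: [-179.8, -0.0, 173.0]
force: [-3.2, -3.3, 0.4]
grip_width: 0.0098
grasp_force: 20.0
```

Emit:
drive_tool(
  rows=[0, 0, 0, 0, 0, 0, -1, 0, 0, -0.02, 0, 0, 0, -1, 0, 0, -0.045, 0, 0, 0, -1, 0, 0, -0.045, 0, 0, 0, -1],
)

```text
time_s: 14.4
tool_pos: [0.6378, 0.1014, 0.3311]
tool_rot: [179.9, 0.2, 173.2]
force: [0.5, -0.4, -1.3]
grip_width: 0.0098
grasp_force: 20.0
```

Emit:
drive_tool(
  rows=[0.02, 0.042, 0, 0, 0, 0, -1, 0.02, 0.042, 0, 0, 0, 0, -1, 0.02, 0.042, 0, 0, 0, 0, -1, 0.02, 0.042, 0, 0, 0, 0, -1, 0.02, 0.042, 0, 0, 0, 0, -1],
)

```text
time_s: 15.02
tool_pos: [0.563, 0.3232, 0.3303]
tool_rot: [179.8, 0.2, 173.1]
force: [-0.0, 0.3, -1.1]
grip_width: 0.0099
grasp_force: 19.9
```

Emit:
drive_tool(
  rows=[0, 0, 0, 0, 0, 0, -1, 0, 0, 0.04, 0, 0, 0, -1, 0, 0, 0.04, 0, 0, 0, -1],
)

```text
time_s: 15.4
tool_pos: [0.5646, 0.3209, 0.2492]
tool_rot: [179.8, 0.2, 173.1]
force: [0.8, 0.1, -3.3]
grip_width: 0.01
grasp_force: 20.0
```

Emit:
drive_tool(
  rows=[0, 0, 0.025, 0, 0, 0, -1, 0, 0, 0.008, 0, 0, 0, -1, 0, 0, 0.003, 0, 0, 0, -1, 0, 0, 0.003, 0, 0, 0, -1, 0, 0, 0, 0, 0, 0, -1],
)

```text
time_s: 16.02
tool_pos: [0.5641, 0.321, 0.2099]
tool_rot: [179.9, 0.1, 173.1]
force: [-0.8, 0.1, 0.1]
grip_width: 0.0101
grasp_force: 20.0
```

Emit:
drive_tool(
  rows=[0, 0, 0, 0, 0, 0, -0.36, 0, 0, 0, 0, 0, 0, -0.36, 0, 0, -0.03, 0, 0, 0, -0.36, 0, 0, -0.05, 0, 0, 0, -0.36],
)

```text
time_s: 16.52
tool_pos: [0.5632, 0.3199, 0.2879]
tool_rot: [-179.9, -0.2, 173.1]
force: [1.7, -0.1, 0.2]
grip_width: 0.0274
grasp_force: 0.0
```

```bash
python3 - <<'E'
from plan import *
plan([*jig(.004,.117),.128],172.9,-.36,step=.054)
E
```

```text
from [0.5632 0.3199 0.2879] [-179.9   -0.2  173.1] to [0.6425 0.1433 0.292 ] 172.9 4
[-0.025,-0.041,-0.001,-0.001,-0.001,0.001,-0.36,-0.025,-0.041,-0.001,-0.001,-0.001,0.001,-0.36,-0.025,-0.041,-0.001,-0.001,-0.001,0.001,-0.36,-0.025,-0.041,-0.001,-0.001,-0.001,0.001,-0.36]
```

Emit:
drive_tool(
  rows=[-0.025, -0.041, 0, 0, 0, 0, -0.36, -0.025, -0.041, 0, 0, 0, 0, -0.36, -0.025, -0.041, 0, 0, 0, 0, -0.36, -0.025, -0.041, 0, 0, 0, 0, -0.36, 0, 0, 0, 0, 0, 0, -0.36],
)

```text
time_s: 17.15
tool_pos: [0.6455, 0.1396, 0.2882]
tool_rot: [-179.8, 0.1, 172.6]
force: [-0.4, -0.3, -0.0]
grip_width: 0.0278
grasp_force: 0.0
```

Emit:
drive_tool(
  rows=[0, 0, 0, 0, 0, 0, -0.36, 0, 0, 0.035, 0, 0, 0, -0.36, 0, 0, 0.035, 0, 0, 0, -0.36, 0, 0, 0, 0, 0, 0, -1, 0, 0, 0, 0, 0, 0, -1],
)

```text
time_s: 17.77
tool_pos: [0.6427, 0.1466, 0.22]
tool_rot: [-179.9, -0.0, 173.2]
force: [-5.2, -4.8, 3.4]
grip_width: 0.0157
grasp_force: 2.8
```

Emit:
drive_tool(
  rows=[0, 0, 0, 0, 0, 0, -1, 0, 0, 0, 0, 0, 0, -1, 0, 0, -0.02, 0, 0, 0, -1, 0, 0, -0.045, 0, 0, 0, -1, 0, 0, -0.045, 0, 0, 0, -1],
)

```text
time_s: 18.4
tool_pos: [0.6432, 0.1474, 0.3329]
tool_rot: [179.8, 0.2, 173.2]
force: [0.7, 0.7, -1.3]
grip_width: 0.0097
grasp_force: 20.0
```

```bash
python3 - <<'E'
from plan import *
print(get_obs()['grip_width'])
plan([.456,.360,.165],172.9,-1)
E
```

```text
0.009722715112669039
from [0.6432 0.1474 0.3329] [179.8   0.2 173.2] to [0.456 0.36  0.329] 172.9 6
[0.035,0.031,0.001,0.001,0.001,0.001,-1,0.035,0.031,0.001,0.001,0.001,0.001,-1,0.035,0.031,0.001,0.001,0.001,0.001,-1,0.035,0.031,0.001,0.001,0.001,0.001,-1,0.035,0.031,0.001,0.001,0.001,0.001,-1]
[0.035,0.031,0.001,0.001,0.001,0.001,-1]
```

Emit:
drive_tool(
  rows=[0.035, 0.031, 0, 0, 0, 0, -1, 0.035, 0.031, 0, 0, 0, 0, -1, 0.035, 0.031, 0, 0, 0, 0, -1, 0.035, 0.031, 0, 0, 0, 0, -1, 0.035, 0.031, 0, 0, 0, 0, -1],
)

```text
time_s: 19.02
tool_pos: [0.4865, 0.3236, 0.3318]
tool_rot: [179.8, 0.2, 173.2]
force: [0.7, 1.0, -0.9]
grip_width: 0.0094
grasp_force: 20.0
```

Emit:
drive_tool(
  rows=[0.035, 0.031, 0, 0, 0, 0, -1, 0, 0, 0, 0, 0, 0, -1, 0, 0, 0.04, 0, 0, 0, -1, 0, 0, 0.04, 0, 0, 0, -1, 0, 0, 0, 0, 0, 0, -1],
)

```text
time_s: 19.65
tool_pos: [0.4567, 0.3551, 0.2478]
tool_rot: [-179.9, -0.1, 173.1]
force: [0.2, -0.4, -1.0]
grip_width: 0.0098
grasp_force: 20.0
```

Emit:
drive_tool(
  rows=[0, 0, 0.025, 0, 0, 0, -1, 0, 0, 0.008, 0, 0, 0, -1, 0, 0, 0.003, 0, 0, 0, -1, 0, 0, 0.003, 0, 0, 0, -1, 0, 0, 0, 0, 0, 0, -1],
)

```text
time_s: 20.27
tool_pos: [0.4573, 0.3559, 0.2102]
tool_rot: [180.0, 0.0, 173.1]
force: [-0.3, -0.1, -1.8]
grip_width: 0.0104
grasp_force: 20.0
```

Emit:
drive_tool(
  rows=[0, 0, 0.001, 0, 0, 0, -1, 0, 0, 0, 0, 0, 0, -0.36, 0, 0, 0, 0, 0, 0, -0.36, 0, 0, -0.05, 0, 0, 0, -0.36, 0, 0, -0.05, 0, 0, 0, -0.36],
)

```text
time_s: 20.9
tool_pos: [0.4569, 0.3556, 0.3095]
tool_rot: [-180.0, -0.1, 173.1]
force: [0.5, 0.3, -0.3]
grip_width: 0.0273
grasp_force: 0.0
```

Emit:
drive_tool(
  rows=[0, 0, -0.05, 0, 0, 0, -0.36, 0, 0, 0, 0, 0, 0, -0.36],
)

```text
time_s: 21.15
tool_pos: [0.4576, 0.3572, 0.3631]
tool_rot: [179.7, 0.4, 173.1]
force: [0.6, 0.6, -1.2]
grip_width: 0.0281
grasp_force: 0.0
```

```bash
python3 - <<'E'
from plan import *
a=snap('top','t5.png')['color']; s=snap('scene','s5.png')['color']
o=np.zeros((600,800,3),np.uint8)
o[:385,:400]=cv2.resize(a[175:252,315:395],(400,385),interpolation=cv2.INTER_CUBIC)
o[:,400:]=cv2.resize(s[210:330,110:210],(400,600))
cv2.imwrite('pics/c5.png',o)
plan([*jig(0,-.1),.25],172.9,0)
E
```

```text
from [0.4571 0.3557 0.3588] [-1.800e+02  1.000e-01  1.731e+02] to [ 0.6117 -0.0715  0.414 ] 172.9 10
[-0.021,-0.041,-0.005,-0,0,0,0,-0.021,-0.041,-0.005,-0,0,0,0,-0.021,-0.041,-0.006,-0,0,0,0,-0.021,-0.041,-0.006,-0,0,0,0,-0.021,-0.041,-0.006,-0,0,0,0]
[-0.021,-0.041,-0.006,-0,0,0,0,-0.021,-0.041,-0.006,-0,0,0,0,-0.021,-0.04,-0.006,-0,0,0,0,-0.021,-0.04,-0.006,-0,0,0,0,-0.021,-0.04,-0.006,-0,0,0,0]
```

View pics/c5.png

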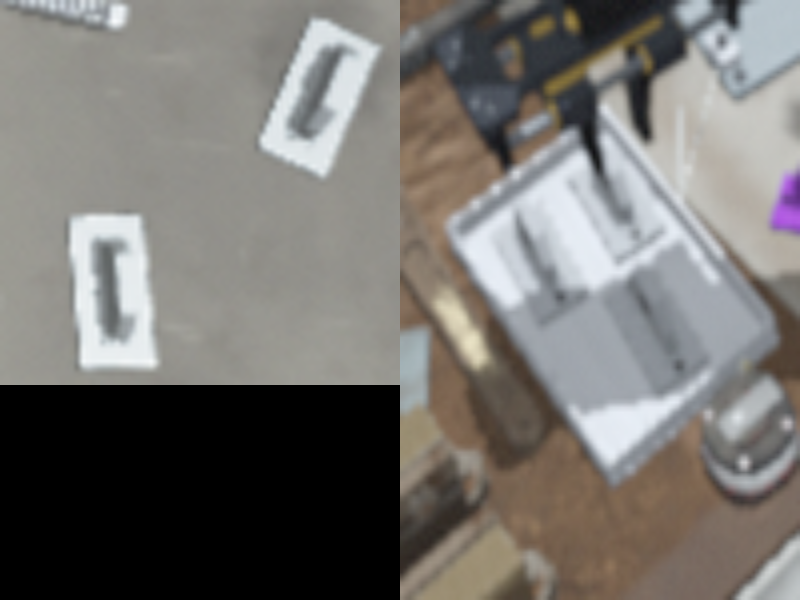

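Both blanks are where they were, and three drilled cleats stand upright in the tray. Going for blank B.

```bash
python3 - <<'E'
from plan import *
plan([.5576,-.3571,.16],161,0,step=.055)
E
```

```text
from [0.4571 0.3557 0.3588] [-1.800e+02  1.000e-01  1.731e+02] to [ 0.5576 -0.3571  0.324 ] 161 14
[-0.013,-0.05,0.003,0,0,0.015,0,-0.014,-0.049,0.003,0,0,0.015,0,-0.015,-0.049,0.003,0,0,0.015,0,-0.015,-0.049,0.002,0,0,0.015,0,-0.016,-0.049,0.002,0,0,0.015,0]
[-0.017,-0.049,0.002,0,0,0.015,0,-0.018,-0.048,0.002,0,0,0.015,0,-0.018,-0.048,0.002,0,0,0.015,0,-0.019,-0.048,0.002,0,0,0.015,0,-0.02,-0.047,0.002,0,0,0.015,0]
[-0.021,-0.047,0.002,0,0,0.015,0,-0.021,-0.047,0.002,0,0,0.015,0,-0.022,-0.046,0.002,0,0,0.015,0,-0.023,-0.046,0.002,0,0,0.015,0]
```

Emit:
drive_tool(
  rows=[-0.013, -0.05, 0.003, 0, 0, 0.015, 0, -0.014, -0.049, 0.003, 0, 0, 0.015, 0, -0.015, -0.049, 0.003, 0, 0, 0.015, 0, -0.015, -0.049, 0.002, 0, 0, 0.015, 0, -0.016, -0.049, 0.002, 0, 0, 0.015, 0],
)

```text
time_s: 21.88
tool_pos: [0.4917, 0.0993, 0.3441]
tool_rot: [-180.0, -0.1, 168.7]
force: [0.7, 0.2, -0.3]
grip_width: 0.0433
grasp_force: 0.0
```

Emit:
drive_tool(
  rows=[-0.017, -0.049, 0.002, 0, 0, 0.015, 0, -0.018, -0.048, 0.002, 0, 0, 0.015, 0, -0.018, -0.048, 0.002, 0, 0, 0.015, 0, -0.019, -0.048, 0.002, 0, 0, 0.015, 0, -0.02, -0.047, 0.002, 0, 0, 0.015, 0],
)

```text
time_s: 22.5
tool_pos: [0.5276, -0.1548, 0.3339]
tool_rot: [180.0, -0.2, 164.4]
force: [1.1, 0.9, -0.3]
grip_width: 0.0436
grasp_force: 0.0
```

Emit:
drive_tool(
  rows=[-0.021, -0.047, 0.002, 0, 0, 0.015, 0, -0.021, -0.047, 0.002, 0, 0, 0.015, 0, -0.022, -0.046, 0.002, 0, 0, 0.015, 0, -0.023, -0.046, 0.002, 0, 0, 0.015, 0, 0, 0, 0, 0, 0, 0, 0],
)

```text
time_s: 23.12
tool_pos: [0.5557, -0.3619, 0.324]
tool_rot: [-180.0, -0.3, 160.6]
force: [0.5, 0.2, -0.7]
grip_width: 0.043
grasp_force: 0.0
```

```bash
python3 - <<'E'
from plan import *
a=snap('wrist','w6.png'); f='w6.png'; im=a['color'].copy()
r=np.radians(-19)
for x,y,z in((-45,22,8),(-45,-22,8),(-20,22,8),(-20,-22,8),(0,0,50)):
    x,y=x/1e3,y/1e3
    q=proj(f,[.5576+np.cos(r)*x-np.sin(r)*y,-.3571+np.sin(r)*x+np.cos(r)*y,z/1e3]); cv2.drawMarker(im,tuple(int(v) for v in q),(0,0,255),0,8,1)
cv2.imwrite('pics/w6b.png',im)
plan([.5576,-.3571,.042],161,0,n=3)
E
```

```text
from [ 0.5566 -0.3585  0.3246] [179.9  -0.2 160.8] to [ 0.5576 -0.3571  0.206 ] 161 3
[-0,0.001,0.04,0,-0.001,-0.001,0,-0,0.001,0.04,0,-0.001,-0.001,0,-0,0.001,0.04,0,-0.001,-0.001,0]
```

View pics/w6b.png

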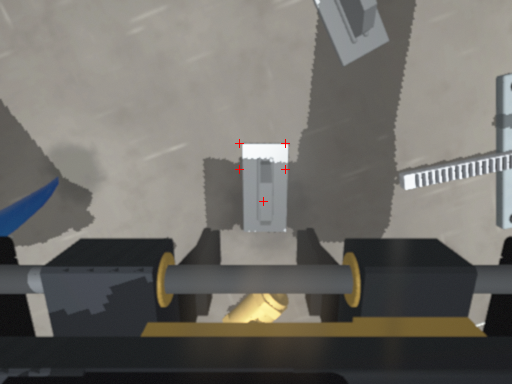

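Blank B is at (265,187), about 3 mm to tool +y of the estimate and square. Now grip it.

Emit:
drive_tool(
  rows=[0, 0.004, 0.04, 0, 0, 0, 0, 0, 0, 0.04, 0, 0, 0, 0, 0, 0, 0.038, 0, 0, 0, 0, 0, 0, 0, 0, 0, 0, -1, 0, 0, 0, 0, 0, 0, -1],
)

```text
time_s: 23.8
tool_pos: [0.5598, -0.3516, 0.2109]
tool_rot: [180.0, 0.1, 161.1]
force: [0.7, -0.2, 0.2]
grip_width: 0.0307
grasp_force: 0.0
```

Emit:
drive_tool(
  rows=[0, 0, 0, 0, 0, 0, -1, 0, 0, 0, 0, 0, 0, -1, 0, 0, -0.03, 0, 0, 0, -1, 0, 0, -0.05, 0, 0, 0, -1, 0, 0, -0.05, 0, 0, 0, -1],
)

```text
time_s: 24.42
tool_pos: [0.5588, -0.3523, 0.3412]
tool_rot: [180.0, -0.0, 161.1]
force: [-0.1, -0.6, -1.7]
grip_width: 0.0097
grasp_force: 20.0
```

```bash
python3 - <<'E'
from plan import *
print(get_obs()['grip_width'])
plan([*jig(-.005,.112),.165],172.9,-1)
E
```

```text
0.009728880650733306
from [ 0.5588 -0.3523  0.3412] [180.   -0.  161.1] to [0.633  0.1395 0.329 ] 172.9 10
[0.009,0.049,0.001,0,-0,-0.021,-1,0.008,0.049,0.001,0,-0,-0.021,-1,0.007,0.049,0.001,0,-0,-0.021,-1,0.006,0.049,0.001,0,-0,-0.021,-1,0.005,0.049,0.001,0,-0,-0.021,-1]
[0.004,0.05,0.001,0,-0,-0.021,-1,0.003,0.05,0.001,0,-0,-0.021,-1,0.002,0.05,0.001,0,-0,-0.021,-1,0.001,0.05,0.001,0,-0,-0.021,-1,-0,0.05,0.001,0,-0,-0.021,-1]
```

Emit:
drive_tool(
  rows=[0.009, 0.049, 0, 0, 0, -0.021, -1, 0.008, 0.049, 0, 0, 0, -0.021, -1, 0.007, 0.049, 0, 0, 0, -0.021, -1, 0.006, 0.049, 0, 0, 0, -0.021, -1, 0.005, 0.049, 0, 0, 0, -0.021, -1],
)

```text
time_s: 25.05
tool_pos: [0.5952, -0.106, 0.3402]
tool_rot: [-180.0, 0.0, 167.1]
force: [-0.1, 0.4, -1.0]
grip_width: 0.0098
grasp_force: 20.0
```

Emit:
drive_tool(
  rows=[0.004, 0.05, 0, 0, 0, -0.021, -1, 0.003, 0.05, 0, 0, 0, -0.021, -1, 0.002, 0.05, 0, 0, 0, -0.021, -1, 0.001, 0.05, 0, 0, 0, -0.021, -1, 0, 0.05, 0, 0, 0, -0.021, -1],
)

```text
time_s: 25.68
tool_pos: [0.6312, 0.1415, 0.3401]
tool_rot: [-180.0, 0.0, 173.1]
force: [0.3, -0.8, -1.9]
grip_width: 0.0099
grasp_force: 20.0
```

Emit:
drive_tool(
  rows=[0, 0, 0, 0, 0, 0, -1, 0, 0, 0, 0, 0, 0, -1],
)

```text
time_s: 25.92
tool_pos: [0.6312, 0.1397, 0.3397]
tool_rot: [-179.9, 0.0, 173.1]
force: [0.3, -0.1, -2.0]
grip_width: 0.0097
grasp_force: 20.0
```

```bash
python3 - <<'E'
from plan import *
snap('wrist','w7.png')
plan([*jig(-.004,.114),.061],172.9,-1,n=4)
E
```

```text
from [0.6314 0.1386 0.3396] [-179.9    0.   173. ] to [0.6342 0.1413 0.225 ] 172.9 4
[-0.001,0.001,0.029,-0,0,0,-1,-0.001,0.001,0.029,-0,0,0,-1,-0.001,0.001,0.029,-0,0,0,-1,-0.001,0.001,0.029,-0,0,0,-1]
```

Emit:
drive_tool(
  rows=[-0.001, 0, 0.04, 0, 0, 0, -1, -0.001, 0, 0.04, 0, 0, 0, -1, 0, 0, 0.025, 0, 0, 0, -1, 0, 0, 0.009, 0, 0, 0, -1, 0, 0, 0, 0, 0, 0, -1],
)

```text
time_s: 26.6
tool_pos: [0.6337, 0.1386, 0.2261]
tool_rot: [-180.0, 0.0, 173.0]
force: [0.3, 0.3, -1.6]
grip_width: 0.0096
grasp_force: 20.0
```

Emit:
drive_tool(
  rows=[0, 0, 0.002, 0, 0, 0, -1, 0, 0, 0, 0, 0, 0, -1],
)

```text
time_s: 26.85
tool_pos: [0.6335, 0.1398, 0.2244]
tool_rot: [180.0, 0.1, 173.1]
force: [0.1, -0.2, -1.5]
grip_width: 0.0098
grasp_force: 20.0
```

Now push to the fence (+y), reading the force.

Emit:
drive_tool(
  rows=[0, 0.002, 0, 0, 0, 0, -1, 0, 0.002, 0, 0, 0, 0, -1, 0, 0, 0, 0, 0, 0, -1],
)

```text
time_s: 27.22
tool_pos: [0.6338, 0.1435, 0.224]
tool_rot: [-179.9, 0.0, 173.1]
force: [-1.2, -1.9, 0.5]
grip_width: 0.0098
grasp_force: 20.0
```

Emit:
drive_tool(
  rows=[0, 0.002, 0, 0, 0, 0, -1, 0, 0, 0, 0, 0, 0, -1],
)

```text
time_s: 27.48
tool_pos: [0.6341, 0.1442, 0.224]
tool_rot: [-179.8, -0.0, 173.0]
force: [-2.8, -4.8, 3.3]
grip_width: 0.0098
grasp_force: 20.0
```

Emit:
drive_tool(
  rows=[-0.004, 0, 0, 0, 0, 0, -1, 0, 0, 0, 0, 0, 0, -1],
)

```text
time_s: 27.72
tool_pos: [0.6363, 0.1443, 0.2241]
tool_rot: [-179.7, -0.3, 173.0]
force: [-10.5, -5.3, 9.6]
grip_width: 0.0098
grasp_force: 20.0
```

Emit:
drive_tool(
  rows=[-0.002, 0, 0, 0, 0, 0, -1, 0, 0, 0, 0, 0, 0, -1],
)

```text
time_s: 27.98
tool_pos: [0.6379, 0.1441, 0.2241]
tool_rot: [-179.7, -0.4, 173.0]
force: [-11.4, -5.3, 11.5]
grip_width: 0.0098
grasp_force: 20.0
```

Emit:
drive_tool(
  rows=[0, 0, -0.001, 0, 0, 0, -1, 0, 0, 0, 0, 0, 0, -1],
)

```text
time_s: 28.22
tool_pos: [0.6386, 0.1439, 0.2241]
tool_rot: [-179.7, -0.3, 173.0]
force: [-5.1, -5.0, 2.5]
grip_width: 0.0098
grasp_force: 20.0
```

Emit:
drive_tool(
  rows=[-0.003, 0, 0, 0, 0, 0, -1, 0, 0, 0, 0, 0, 0, -1],
)

```text
time_s: 28.48
tool_pos: [0.6417, 0.1434, 0.2241]
tool_rot: [-179.7, -0.3, 173.0]
force: [-4.8, -5.3, 3.8]
grip_width: 0.0097
grasp_force: 20.0
```

Emit:
drive_tool(
  rows=[-0.002, 0, 0, 0, 0, 0, -1, 0, 0, 0, 0, 0, 0, -1],
)

```text
time_s: 28.72
tool_pos: [0.6435, 0.1432, 0.2241]
tool_rot: [-179.7, -0.3, 173.0]
force: [-5.8, -4.9, 3.8]
grip_width: 0.0099
grasp_force: 20.0
```

Emit:
drive_tool(
  rows=[-0.002, 0, 0, 0, 0, 0, -1, 0, 0, 0, 0, 0, 0, -1],
)

```text
time_s: 28.98
tool_pos: [0.6453, 0.1431, 0.2241]
tool_rot: [-179.7, -0.3, 173.0]
force: [-8.3, -4.5, 4.7]
grip_width: 0.0099
grasp_force: 20.0
```

Emit:
drive_tool(
  rows=[-0.001, 0, 0, 0, 0, 0, -1, 0, 0, 0, 0, 0, 0, -1],
)

```text
time_s: 29.22
tool_pos: [0.6456, 0.1432, 0.2242]
tool_rot: [-179.7, -0.4, 173.0]
force: [-10.5, -5.8, 7.3]
grip_width: 0.0096
grasp_force: 20.0
```

Emit:
drive_tool(
  rows=[-0.001, 0, 0, 0, 0, 0, -1, 0, 0, 0, 0, 0, 0, -1],
)

```text
time_s: 29.48
tool_pos: [0.6461, 0.1433, 0.2243]
tool_rot: [-179.7, -0.5, 173.1]
force: [-12.7, -5.7, 8.9]
grip_width: 0.01
grasp_force: 20.0
```

Emit:
drive_tool(
  rows=[0, 0, 0, 0, 0, 0, -0.36, 0, 0, 0, 0, 0, 0, -0.36, 0, 0, -0.03, 0, 0, 0, -0.36, 0, 0, -0.06, 0, 0, 0, -0.36, 0, 0, -0.05, 0, 0, 0, -0.36],
)

```text
time_s: 30.1
tool_pos: [0.6491, 0.1449, 0.3672]
tool_rot: [179.9, 0.1, 173.1]
force: [0.7, -0.3, -0.7]
grip_width: 0.0277
grasp_force: 0.0
```

Emit:
drive_tool(
  rows=[0, 0, 0, 0, 0, 0, 0],
)

```text
time_s: 30.22
tool_pos: [0.6501, 0.1459, 0.3705]
tool_rot: [179.7, 0.6, 173.1]
force: [-0.0, 0.7, 0.3]
grip_width: 0.0322
grasp_force: 0.0
```

```bash
python3 - <<'E'
from plan import *
w_=snap('wrist','w8.png')['color']; a=snap('top','t8.png')['color']; print(get_obs()['tool_pos'])
o=np.zeros((385,800,3),np.uint8); 
o[:384,:400]=cv2.resize(w_[80:272,200:400],(400,384),interpolation=cv2.INTER_CUBIC)
o[:,400:]=cv2.resize(a[175:252,315:395],(400,385),interpolation=cv2.INTER_CUBIC)
cv2.imwrite('pics/c8.png',o)
f='w8.png'
for p in((5,118,62),(50,118,20),(-40,140,20),(-40,96,20),(-54,140,26)): print(p,(proj(f,[*jig(p[0]/1e3,p[1]/1e3),p[2]/1e3])-[200,80])*2)
plan([.426,-.2401,.165],188.8,0,step=.055)
E
```

```text
[0.6490027  0.14452545 0.36520843]
(5, 118, 62) [105.6480828  200.39060271]
(50, 118, 20) [106.6880433  260.39163666]
(-40, 140, 20) [148.67659119  97.37784766]
(-40, 96, 20) [64.25554004 97.12310591]
(-54, 140, 26) [149.82893798  70.05339414]
from [0.649  0.1445 0.3652] [1.800e+02 1.000e-01 1.731e+02] to [ 0.426  -0.2401  0.329 ] 188.8 9
[0.019,-0.045,0.004,0,0,-0.03,0,0.021,-0.045,0.004,0,0,-0.03,0,0.022,-0.044,0.004,0,0,-0.03,0,0.024,-0.043,0.004,0,0,-0.03,0,0.025,-0.043,0.004,0,0,-0.03,0]
[0.026,-0.042,0.004,0,0,-0.03,0,0.027,-0.041,0.004,0,0,-0.03,0,0.029,-0.04,0.004,0,0,-0.03,0,0.03,-0.039,0.004,0,0,-0.03,0]
```

View pics/c8.png

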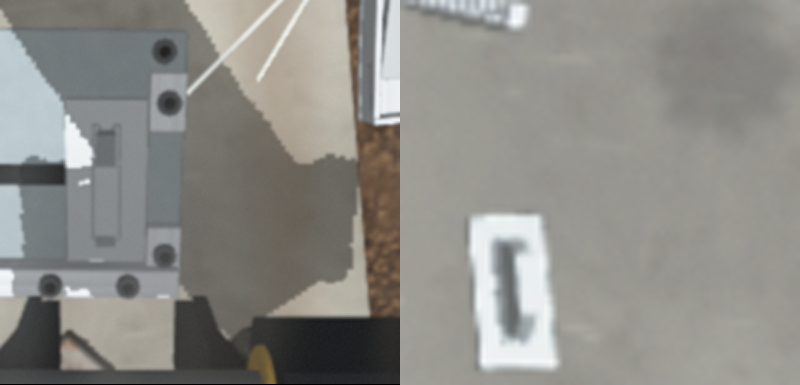

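The first blank is flush at the stop (foot end v≈98) and within 1–2 mm of the fence. Blank A hasn't moved. Going for A.

Emit:
drive_tool(
  rows=[0.019, -0.045, 0.004, 0, 0, -0.03, -0.2, 0.021, -0.045, 0.004, 0, 0, -0.03, -0.2, 0.022, -0.044, 0.004, 0, 0, -0.03, -0.2, 0.024, -0.043, 0.004, 0, 0, -0.03, -0.2, 0.025, -0.043, 0.004, 0, 0, -0.03, -0.2],
)

```text
time_s: 30.95
tool_pos: [0.5231, -0.0706, 0.3428]
tool_rot: [179.9, -0.1, -178.3]
force: [0.2, -0.1, 1.1]
grip_width: 0.0352
grasp_force: 0.0
```

Emit:
drive_tool(
  rows=[0.026, -0.042, 0.004, 0, 0, -0.03, -0.2, 0.027, -0.041, 0.004, 0, 0, -0.03, -0.2, 0.029, -0.04, 0.004, 0, 0, -0.03, -0.2, 0.03, -0.039, 0.004, 0, 0, -0.03, -0.2, 0, 0, 0, 0, 0, 0, -0.2],
)

```text
time_s: 31.58
tool_pos: [0.4218, -0.2428, 0.3266]
tool_rot: [179.9, -0.2, -171.9]
force: [0.2, 0.2, -0.4]
grip_width: 0.035
grasp_force: 0.0
```

Emit:
drive_tool(
  rows=[0, 0, 0, 0, 0, 0, -0.2],
)

```text
time_s: 31.7
tool_pos: [0.4247, -0.2385, 0.3277]
tool_rot: [179.9, -0.0, -171.5]
force: [0.0, 1.0, -0.7]
grip_width: 0.0349
grasp_force: 0.0
```

```bash
python3 - <<'E'
from plan import *
a=snap('wrist','w9.png'); f='w9.png'; im=a['color'].copy(); print(get_obs()['qpos'])
r=np.radians(8.8)
for x,y,z in((-45,22,8),(-45,-22,8),(-20,22,8),(-20,-22,8),(0,0,50)):
    x,y=x/1e3,y/1e3
    q=proj(f,[.426+np.cos(r)*x-np.sin(r)*y,-.2401+np.sin(r)*x+np.cos(r)*y,z/1e3]); cv2.drawMarker(im,tuple(int(v) for v in q),(0,0,255),0,8,1)
cv2.imwrite('pics/w9b.png',im)
plan([.426,-.2401,.047],188.8,-.2,n=3)
E
```

```text
[ 68.18375719   4.17301007 -43.18873169 110.05042546   3.03004179
  66.98943027 122.5150259 ]
from [ 0.4252 -0.238   0.328 ] [ 179.9   -0.  -171.4] to [ 0.426  -0.2401  0.211 ] 188.8 3
[-0,-0.001,0.039,0,-0,-0.001,-0.2,-0,-0.001,0.039,0,-0,-0.001,-0.2,-0,-0.001,0.039,0,-0,-0.001,-0.2]
```

View pics/w9b.png

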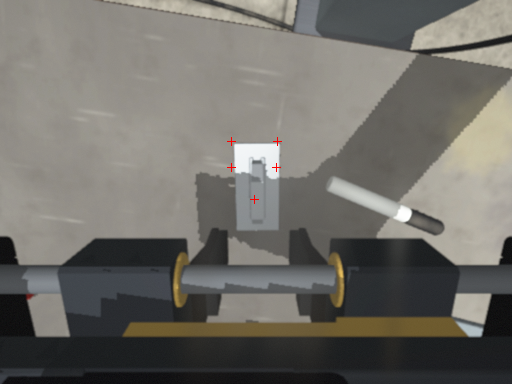

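Blank A is at (257,187), about 3 mm off in +y and −x of the tool frame. The marker is clear at (333,185). Now grip it.

Emit:
drive_tool(
  rows=[-0.002, 0, 0.04, 0, 0, 0, -0.2, 0, 0, 0.04, 0, 0, 0, -0.2, 0, 0, 0.037, 0, 0, 0, -0.2, 0, 0, 0, 0, 0, 0, -1, 0, 0, 0, 0, 0, 0, -1],
)

```text
time_s: 32.38
tool_pos: [0.4279, -0.2382, 0.2129]
tool_rot: [-180.0, 0.1, -171.4]
force: [-0.6, 0.3, 0.9]
grip_width: 0.0218
grasp_force: 0.0
```

Emit:
drive_tool(
  rows=[0, 0, 0, 0, 0, 0, -1, 0, 0, 0, 0, 0, 0, -1],
)

```text
time_s: 32.62
tool_pos: [0.4276, -0.2389, 0.2133]
tool_rot: [-179.9, 0.1, -171.4]
force: [0.2, 1.6, 5.3]
grip_width: 0.0099
grasp_force: 20.0
```

Emit:
drive_tool(
  rows=[0, 0, -0.03, 0, 0, 0, -1, 0, 0, -0.05, 0, 0, 0, -1, 0, 0, -0.05, 0, 0, 0, -1],
)

```text
time_s: 33.0
tool_pos: [0.4264, -0.2386, 0.3432]
tool_rot: [-180.0, -0.0, -171.5]
force: [0.2, -1.5, -2.2]
grip_width: 0.0099
grasp_force: 20.0
```

```bash
python3 - <<'E'
from plan import *
print(get_obs()['grip_width'])
plan([*jig(-.007,.064),.176],172.9,-1)
E
```

```text
0.009885927095309256
from [ 0.4264 -0.2386  0.3432] [-180.    -0.  -171.5] to [0.6251 0.0921 0.34  ] 172.9 8
[-0.031,0.037,0,-0,-0,0.034,-1,-0.029,0.038,0,-0,-0,0.034,-1,-0.028,0.039,0,-0,-0,0.034,-1,-0.027,0.04,0,-0,-0,0.034,-1,-0.025,0.041,0,-0,-0,0.034,-1]
[-0.024,0.042,0,-0,-0,0.034,-1,-0.022,0.043,0,-0,-0,0.034,-1,-0.021,0.043,0,-0,-0,0.034,-1]
```

Emit:
drive_tool(
  rows=[-0.031, 0.037, 0, 0, 0, 0.034, -1, -0.029, 0.038, 0, 0, 0, 0.034, -1, -0.028, 0.039, 0, 0, 0, 0.034, -1, -0.027, 0.04, 0, 0, 0, 0.034, -1, -0.025, 0.041, 0, 0, 0, 0.034, -1],
)

```text
time_s: 33.62
tool_pos: [0.5511, -0.0318, 0.3421]
tool_rot: [-179.9, 0.0, 178.7]
force: [-0.3, -0.1, -1.1]
grip_width: 0.01
grasp_force: 20.0
```

Emit:
drive_tool(
  rows=[-0.024, 0.042, 0, 0, 0, 0.034, -1, -0.022, 0.043, 0, 0, 0, 0.034, -1, -0.021, 0.043, 0, 0, 0, 0.034, -1, 0, 0, 0, 0, 0, 0, -1, 0, 0, 0, 0, 0, 0, -1],
)

```text
time_s: 34.25
tool_pos: [0.6244, 0.0909, 0.3414]
tool_rot: [-179.9, -0.0, 173.0]
force: [0.1, -0.6, -2.1]
grip_width: 0.0098
grasp_force: 20.0
```

```bash
python3 - <<'E'
from plan import *
plan([*jig(-.006,.066),.063],173.1,-1,n=4)
E
```

```text
from [0.6244 0.0909 0.3414] [-179.9   -0.   173. ] to [0.6263 0.0939 0.227 ] 173.1 4
[-0,0.001,0.029,-0,-0,-0.001,-1,-0,0.001,0.029,-0,-0,-0.001,-1,-0,0.001,0.029,-0,-0,-0.001,-1,-0,0.001,0.029,-0,-0,-0.001,-1]
```

Emit:
drive_tool(
  rows=[0, 0.001, 0.04, 0, 0, 0, -1, 0, 0.001, 0.04, 0, 0, 0, -1, 0, 0, 0.025, 0, 0, 0, -1, 0, 0, 0.009, 0, 0, 0, -1, 0, 0, 0, 0, 0, 0, -1],
)

```text
time_s: 34.88
tool_pos: [0.6249, 0.0921, 0.2279]
tool_rot: [-180.0, 0.0, 172.9]
force: [-0.9, -0.2, -2.1]
grip_width: 0.0098
grasp_force: 20.0
```

Emit:
drive_tool(
  rows=[-0.003, 0.001, 0, 0, 0, 0, -1, -0.003, 0.001, 0.001, 0, 0, 0, -1, 0, 0.001, 0, 0, 0, 0, -1, 0, 0, 0, 0, 0, 0, -1],
)

```text
time_s: 35.38
tool_pos: [0.6312, 0.096, 0.2269]
tool_rot: [180.0, 0.0, 173.0]
force: [1.1, 0.3, -1.6]
grip_width: 0.01
grasp_force: 20.0
```

Emit:
drive_tool(
  rows=[-0.002, 0.002, 0, 0, 0, 0, -1, 0, 0, 0, 0, 0, 0, -1],
)

```text
time_s: 35.62
tool_pos: [0.6335, 0.0976, 0.2267]
tool_rot: [180.0, 0.0, 173.0]
force: [-0.5, -0.5, -0.9]
grip_width: 0.0108
grasp_force: 20.0
```

Emit:
drive_tool(
  rows=[-0.002, 0.001, 0, 0, 0, 0, -1, 0, 0, 0, 0, 0, 0, -1],
)

```text
time_s: 35.88
tool_pos: [0.6356, 0.0982, 0.2267]
tool_rot: [180.0, 0.0, 173.0]
force: [0.8, -0.6, -1.5]
grip_width: 0.0097
grasp_force: 20.0
```

Emit:
drive_tool(
  rows=[-0.002, 0.001, 0.001, 0, 0, 0, -1, 0, 0, 0, 0, 0, 0, -1],
)

```text
time_s: 36.12
tool_pos: [0.6377, 0.0985, 0.2256]
tool_rot: [-180.0, -0.0, 172.9]
force: [0.6, -1.2, -2.0]
grip_width: 0.0102
grasp_force: 20.0
```

Emit:
drive_tool(
  rows=[-0.002, 0.001, 0, 0, 0, 0, -1, 0, 0, 0, 0, 0, 0, -1],
)

```text
time_s: 36.38
tool_pos: [0.6392, 0.0989, 0.2256]
tool_rot: [-179.9, -0.1, 172.9]
force: [-3.6, -2.5, 2.1]
grip_width: 0.0101
grasp_force: 20.0
```

Emit:
drive_tool(
  rows=[-0.001, 0, 0, 0, 0, 0, -1, 0, 0, 0, 0, 0, 0, -1],
)

```text
time_s: 36.62
tool_pos: [0.6402, 0.0988, 0.2256]
tool_rot: [-179.9, -0.1, 172.9]
force: [-4.2, -2.6, 1.5]
grip_width: 0.0103
grasp_force: 20.0
```

Emit:
drive_tool(
  rows=[-0.001, 0, 0, 0, 0, 0, -1, 0, 0, 0, 0, 0, 0, -1],
)

```text
time_s: 36.88
tool_pos: [0.6406, 0.0988, 0.2257]
tool_rot: [-179.8, -0.2, 172.9]
force: [-6.0, -3.2, 4.5]
grip_width: 0.0096
grasp_force: 20.0
```

Emit:
drive_tool(
  rows=[-0.001, 0, 0, 0, 0, 0, -1, 0, 0, 0, 0, 0, 0, -1],
)

```text
time_s: 37.12
tool_pos: [0.641, 0.0989, 0.2257]
tool_rot: [-179.8, -0.3, 172.9]
force: [-9.4, -3.4, 6.6]
grip_width: 0.0098
grasp_force: 20.0
```

Emit:
drive_tool(
  rows=[-0.001, 0, 0, 0, 0, 0, -1, 0, 0, 0, 0, 0, 0, -1],
)

```text
time_s: 37.38
tool_pos: [0.6415, 0.099, 0.2258]
tool_rot: [-179.8, -0.4, 173.0]
force: [-11.8, -2.8, 8.3]
grip_width: 0.0098
grasp_force: 20.0
```

Emit:
drive_tool(
  rows=[0, 0, 0, 0, 0, 0, -0.36, 0, 0, 0, 0, 0, 0, -0.36, 0, 0, -0.03, 0, 0, 0, -0.36, 0, 0, -0.06, 0, 0, 0, -0.36, 0, 0, -0.05, 0, 0, 0, -0.36],
)

```text
time_s: 38.0
tool_pos: [0.6441, 0.0996, 0.3682]
tool_rot: [179.9, 0.1, 173.0]
force: [0.3, -0.3, -1.1]
grip_width: 0.028
grasp_force: 0.0
```

```bash
python3 - <<'E'
from plan import *
w_=snap('wrist','w10.png')['color']
cv2.imwrite('pics/c10.png',cv2.resize(w_[80:272,150:400],(750,576),interpolation=cv2.INTER_CUBIC))
f='w10.png'
for p in((-40,140,20),(-40,96,20),(-40,52,20),(50,140,20),(50,52,20)): print(p,(proj(f,[*jig(p[0]/1e3,p[1]/1e3),p[2]/1e3])-[150,80])*3)
plan([*jig(.002,-.057-.012-.015-.010),.15],172.9,-1)
E
```

```text
(-40, 140, 20) [510.30684809 154.65039806]
(-40, 96, 20) [383.33530735 154.53006076]
(-40, 52, 20) [256.30370492 154.40966655]
(50, 140, 20) [496.54553837 399.95207989]
(50, 52, 20) [261.01776672 399.83645702]
from [0.6454 0.1007 0.3757] [179.8   0.7 173. ] to [ 0.6145 -0.0658  0.314 ] 172.9 4
[0.003,-0.042,0.015,0.001,0.003,0,-1,0.003,-0.042,0.015,0.001,0.003,0,-1,0.003,-0.042,0.015,0.001,0.003,0,-1,0.003,-0.042,0.015,0.001,0.003,0,-1]
```

View pics/c10.png

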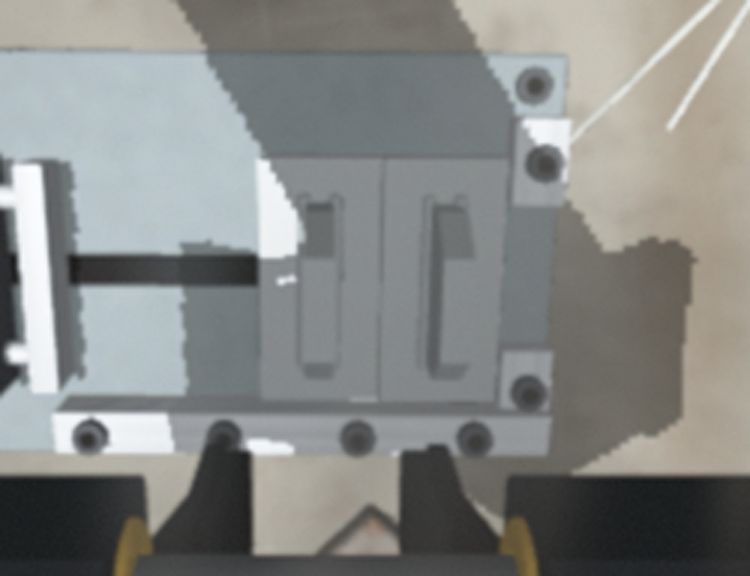

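Both blanks are square, flush at the stop (v≈401) and against each other and the fence. Now push the jaw by its knob with closed fingers.

Emit:
drive_tool(
  rows=[0.003, -0.042, 0.01, 0, 0, 0, -1, 0.003, -0.042, 0.01, 0, 0, 0, -1, 0.003, -0.042, 0.01, 0, 0, 0, -1, 0.003, -0.042, 0.01, 0, 0, 0, -1, 0, 0, 0, 0, 0, 0, -1],
)

```text
time_s: 38.67
tool_pos: [0.6109, -0.0713, 0.3245]
tool_rot: [-179.9, -0.0, 172.5]
force: [0.5, 0.4, 0.1]
grip_width: 0.0003
grasp_force: 0.0
```

Emit:
drive_tool(
  rows=[0, 0, 0, 0, 0, 0, -1, 0, 0, 0, 0, 0, 0, -1],
)

```text
time_s: 38.92
tool_pos: [0.6116, -0.0642, 0.3263]
tool_rot: [179.9, 0.1, 173.1]
force: [-0.8, -0.3, -0.4]
grip_width: 0.0004
grasp_force: 0.0
```

```bash
python3 - <<'E'
from plan import *
o=get_obs();print(o['grip_width'])
plan([*jig(.002,-.057-.012-.015-.010),.092],172.9,-1,n=3)
w_=snap('wrist','w11.png')['color']; cv2.imwrite('pics/c11.png',w_)
E
```

```text
0.00040664729094936616
from [ 0.6116 -0.0642  0.3263] [1.799e+02 1.000e-01 1.731e+02] to [ 0.6145 -0.0658  0.256 ] 172.9 3
[-0.001,-0,0.023,0,0,0.001,-1,-0.001,-0,0.023,0,0,0.001,-1,-0.001,-0,0.023,0,0,0.001,-1]
```

View pics/c11.png

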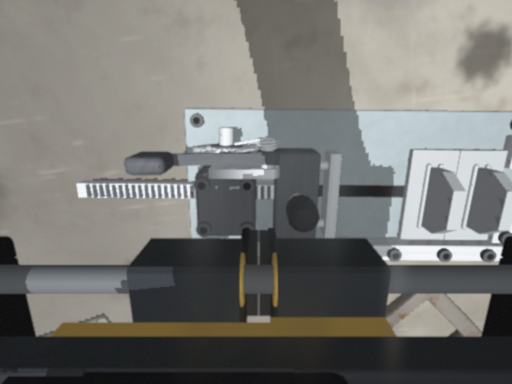

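The knob is at (302,212) and the closed fingers (u≈258) are clear to its right. Descend and push.

Emit:
drive_tool(
  rows=[-0.003, -0.002, 0.03, 0, 0, 0, -1, 0, 0, 0.03, 0, 0, 0, -1, 0, 0, 0.01, 0, 0, 0, -1, 0, 0, 0, 0, 0, 0, -1],
)

```text
time_s: 39.48
tool_pos: [0.614, -0.0677, 0.2557]
tool_rot: [180.0, -0.0, 173.0]
force: [0.4, -0.1, -0.2]
grip_width: 0.0009
grasp_force: 0.0
```

Emit:
drive_tool(
  rows=[0, 0.005, 0, 0, 0, 0, -1, 0, 0.005, 0, 0, 0, 0, -1, 0, 0.005, 0, 0, 0, 0, -1, 0, 0.005, 0, 0, 0, 0, -1],
)

```text
time_s: 39.98
tool_pos: [0.6165, -0.0505, 0.2563]
tool_rot: [-179.7, 0.0, 172.9]
force: [-3.3, -9.6, 4.4]
grip_width: 0.0004
grasp_force: 4.8
```

Emit:
drive_tool(
  rows=[0, 0.006, 0, 0, 0, 0, -1, 0, 0.006, 0, 0, 0, 0, -1, 0, 0.006, 0, 0, 0, 0, -1, 0, 0.006, 0, 0, 0, 0, -1, 0, 0.006, 0, 0, 0, 0, -1],
)

```text
time_s: 40.6
tool_pos: [0.6201, -0.0241, 0.2562]
tool_rot: [-179.4, -0.0, 172.7]
force: [-3.5, -12.5, 5.8]
grip_width: 0.0005
grasp_force: 6.6
```

Emit:
drive_tool(
  rows=[0, 0.006, 0, 0, 0, 0, -1, 0, 0.006, 0, 0, 0, 0, -1, 0, 0.004, 0, 0, 0, 0, -1, 0, 0.004, 0, 0, 0, 0, -1, 0, 0, 0, 0, 0, 0, -1],
)

```text
time_s: 41.22
tool_pos: [0.6227, -0.0032, 0.2562]
tool_rot: [-179.6, 0.0, 172.8]
force: [-1.7, -8.8, 3.6]
grip_width: 0.0007
grasp_force: 4.5
```

```bash
python3 - <<'E'
from plan import *
o=get_obs(); p=o['tool_pos'][:2]-JO; c,s=np.cos(JT),np.sin(JT); print('jig',[c*p[0]+s*p[1],-s*p[0]+c*p[1]])
w_=snap('wrist','w12.png')['color']; cv2.imwrite('pics/c12.png',w_)
E
```

```text
jig [np.float64(0.002434666005249972), np.float64(-0.030832255555267557)]
```

View pics/c12.png

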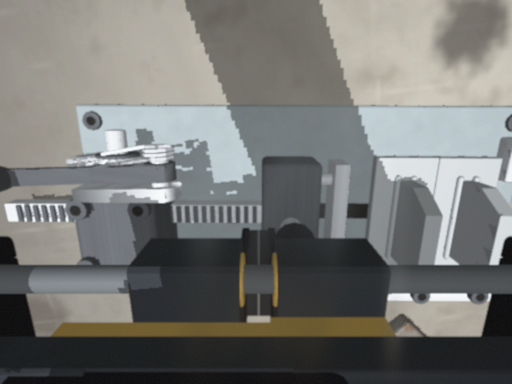

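The pad face (u≈348) is about 17 mm short of the row (u≈372), which agrees with jaw≈53 mm. About 25 mm remains. I've used my pictures, so I'll finish on forces and image code.

Emit:
drive_tool(
  rows=[0, 0.005, 0, 0, 0, 0, -1, 0, 0.005, 0, 0, 0, 0, -1, 0, 0.003, 0, 0, 0, 0, -1, 0, 0, 0, 0, 0, 0, -1],
)

```text
time_s: 41.78
tool_pos: [0.6244, 0.0096, 0.2562]
tool_rot: [-179.6, 0.0, 172.8]
force: [-1.8, -8.4, 4.1]
grip_width: 0.0006
grasp_force: 4.6
```

Emit:
drive_tool(
  rows=[0, 0.004, 0, 0, 0, 0, -1, 0, 0, 0, 0, 0, 0, -1],
)

```text
time_s: 42.02
tool_pos: [0.6248, 0.013, 0.2562]
tool_rot: [-179.5, -0.0, 172.7]
force: [-2.5, -10.3, 5.7]
grip_width: 0.0006
grasp_force: 5.2
```

Emit:
drive_tool(
  rows=[0, 0.003, 0, 0, 0, 0, -1, 0, 0, 0, 0, 0, 0, -1],
)

```text
time_s: 42.28
tool_pos: [0.6252, 0.0161, 0.2561]
tool_rot: [-179.5, 0.0, 172.7]
force: [-1.4, -10.2, 4.7]
grip_width: 0.0006
grasp_force: 5.0
```

Emit:
drive_tool(
  rows=[0, 0.002, 0, 0, 0, 0, -1, 0, 0, 0, 0, 0, 0, -1],
)

```text
time_s: 42.52
tool_pos: [0.6255, 0.0172, 0.2561]
tool_rot: [-179.4, -0.0, 172.7]
force: [-2.0, -11.2, 6.3]
grip_width: 0.0002
grasp_force: 5.9
```

Emit:
drive_tool(
  rows=[0, 0.002, 0, 0, 0, 0, -1, 0, 0, 0, 0, 0, 0, -1],
)

```text
time_s: 42.78
tool_pos: [0.6258, 0.0199, 0.2562]
tool_rot: [-179.5, 0.0, 172.7]
force: [-2.8, -11.3, 4.7]
grip_width: 0.0004
grasp_force: 5.2
```

Emit:
drive_tool(
  rows=[0, 0.002, 0, 0, 0, 0, -1, 0, 0, 0, 0, 0, 0, -1],
)

```text
time_s: 43.02
tool_pos: [0.626, 0.0213, 0.2561]
tool_rot: [-179.4, -0.0, 172.7]
force: [-3.2, -11.5, 5.8]
grip_width: 0.0006
grasp_force: 5.8
```

Emit:
drive_tool(
  rows=[0, 0.002, 0, 0, 0, 0, -1, 0, 0, 0, 0, 0, 0, -1],
)

```text
time_s: 43.28
tool_pos: [0.6262, 0.0223, 0.2562]
tool_rot: [-179.3, -0.0, 172.7]
force: [-2.3, -13.5, 5.4]
grip_width: 0.0004
grasp_force: 6.8
```

Emit:
drive_tool(
  rows=[0, 0.002, 0, 0, 0, 0, -1, 0, 0, 0, 0, 0, 0, -1],
)

```text
time_s: 43.52
tool_pos: [0.6264, 0.0246, 0.2561]
tool_rot: [-179.4, -0.0, 172.7]
force: [-2.6, -12.4, 5.7]
grip_width: 0.0001
grasp_force: 6.5
```

Emit:
drive_tool(
  rows=[0, 0.002, 0, 0, 0, 0, -1, 0, 0, 0, 0, 0, 0, -1],
)

```text
time_s: 43.78
tool_pos: [0.6267, 0.026, 0.2561]
tool_rot: [-179.3, -0.0, 172.6]
force: [-4.2, -13.4, 6.9]
grip_width: 0.0003
grasp_force: 7.1
```

Emit:
drive_tool(
  rows=[0, 0.002, 0, 0, 0, 0, -1, 0, 0, 0, 0, 0, 0, -1],
)

```text
time_s: 44.02
tool_pos: [0.6269, 0.0271, 0.2561]
tool_rot: [-179.2, -0.1, 172.6]
force: [-4.3, -15.7, 7.2]
grip_width: 0.0006
grasp_force: 8.0
```

```bash
python3 - <<'E'
from plan import *
w_=snap('wrist','w13.png')['color']; f='w13.png'
a=cv2.cvtColor(w_,cv2.COLOR_BGR2GRAY)
# pad near end top (z .037) and row edge (z .020), jig x -.035
print('pad face/row pred if jaw-pad=70:',proj(f,[*jig(-.03,.052),.037]),proj(f,[*jig(-.03,.052),.02]))
q=proj(f,[*jig(-.03,.052),.037]); v=int(q[1]); u=int(q[0])
for dv in(-3,0,3): print(v+dv,u-60,a[v+dv,u-60:u+50].tolist())
for j in(.070,.075,.080): print(j,'jaw front/back top edge', proj(f,[*jig(-.03,-.057+j+.019),.046]),proj(f,[*jig(-.03,-.057+j-.019),.046]))
E
```

```text
pad face/row pred if jaw-pad=70: [340.57015243 176.21707189] [334.75805623 171.04366901]
173 280 [83, 83, 82, 84, 83, 82, 83, 82, 82, 81, 85, 84, 83, 83, 83, 84, 83, 82, 81, 83, 83, 83, 83, 83, 85, 84, 82, 81, 81, 82, 83, 83, 83, 83, 83, 84, 84, 84, 85, 83, 83, 85, 95, 102, 110, 126, 146, 154, 154, 155, 155, 158, 159, 161, 161, 162, 162, 159, 156, 149, 141, 141, 141, 142, 143, 142, 143, 142, 143, 141, 143, 143, 142, 142, 144, 142, 143, 142, 142, 142, 142, 142, 142, 142, 141, 142, 142, 141, 141, 142, 141, 141, 141, 139, 141, 140, 141, 141, 141, 140, 140, 138, 138, 140, 138, 145, 182, 220, 226, 224]
176 280 [84, 82, 83, 81, 83, 82, 80, 82, 83, 84, 83, 84, 83, 82, 83, 82, 81, 81, 81, 84, 84, 83, 82, 83, 83, 84, 82, 81, 83, 82, 84, 84, 82, 82, 82, 83, 84, 86, 83, 84, 83, 99, 111, 108, 115, 133, 147, 153, 154, 155, 157, 158, 159, 161, 162, 162, 160, 159, 154, 147, 139, 141, 142, 142, 142, 141, 142, 143, 142, 143, 143, 143, 142, 139, 129, 117, 112, 116, 119, 123, 129, 137, 142, 142, 142, 141, 142, 142, 142, 137, 127, 116, 112, 116, 121, 124, 129, 139, 141, 140, 140, 139, 139, 140, 139, 143, 169, 198, 206, 214]
179 280 [83, 83, 84, 82, 83, 82, 82, 80, 82, 83, 84, 83, 82, 83, 83, 82, 81, 81, 81, 84, 84, 83, 82, 84, 84, 85, 80, 81, 82, 83, 82, 82, 81, 82, 82, 84, 85, 85, 82, 82, 86, 115, 132, 115, 117, 137, 150, 152, 154, 155, 156, 158, 160, 160, 162, 160, 158, 157, 154, 146, 134, 139, 140, 141, 141, 141, 141, 143, 143, 142, 143, 142, 141, 130, 114, 115, 126, 136, 140, 135, 128, 124, 128, 130, 130, 130, 130, 130, 126, 115, 107, 115, 127, 137, 138, 134, 135, 139, 140, 140, 141, 141, 140, 139, 140, 140, 137, 140, 146, 181]
0.07 jaw front/back top edge [312.01315055 179.38466208] [251.42843464 179.52784981]
0.075 jaw front/back top edge [320.01146612 179.36575862] [259.37972149 179.5090575 ]
0.08 jaw front/back top edge [328.01600072 179.34684046] [267.33717259 179.49025062]
```

Emit:
drive_tool(
  rows=[0, 0.002, 0, 0, 0, 0, -1, 0, 0, 0, 0, 0, 0, -1],
)

```text
time_s: 44.32
tool_pos: [0.6271, 0.0282, 0.2561]
tool_rot: [-179.1, -0.1, 172.6]
force: [-5.4, -18.1, 8.9]
grip_width: 0.0001
grasp_force: 8.9
```

Emit:
drive_tool(
  rows=[0, 0.002, 0, 0, 0, 0, -1, 0, 0, 0, 0, 0, 0, -1],
)

```text
time_s: 44.58
tool_pos: [0.6273, 0.0306, 0.2561]
tool_rot: [-179.1, -0.1, 172.6]
force: [-4.7, -17.5, 8.3]
grip_width: 0.0004
grasp_force: 8.5
```

```bash
python3 - <<'E'
from plan import *
w_=snap('wrist','w14.png')['color']; f='w14.png'
a=cv2.cvtColor(w_,cv2.COLOR_BGR2GRAY)
q=proj(f,[*jig(-.03,.052),.037]); print(q); v=int(q[1]); u=int(q[0])
for dv in(-3,0,3): print(v+dv,u-30,a[v+dv,u-30:u+12].tolist())
E
```

```text
[335.41928275 176.20740309]
173 305 [85, 84, 80, 81, 84, 83, 83, 83, 84, 82, 83, 85, 84, 84, 83, 83, 96, 126, 150, 155, 157, 158, 159, 160, 161, 161, 160, 158, 154, 147, 137, 140, 140, 140, 140, 141, 141, 141, 143, 143, 143, 141]
176 305 [84, 83, 83, 81, 81, 82, 82, 83, 83, 83, 83, 84, 84, 84, 83, 84, 104, 135, 151, 155, 155, 158, 159, 160, 161, 160, 160, 157, 154, 143, 134, 138, 140, 140, 141, 140, 141, 141, 142, 141, 141, 142]
179 305 [83, 79, 81, 82, 82, 83, 83, 83, 82, 83, 84, 84, 84, 84, 81, 84, 107, 138, 152, 156, 156, 158, 159, 160, 160, 161, 158, 158, 156, 151, 139, 139, 139, 139, 141, 140, 141, 140, 141, 142, 141, 142]
```

The gap between jaw and pad is nearly closed and a tooth clicked over at that point. Back off gently, rise, and check that the pawl holds.

Emit:
drive_tool(
  rows=[0, -0.005, 0, 0, 0, 0, -1, 0, -0.005, 0, 0, 0, 0, -1, 0, -0.01, 0, 0, 0, 0, -1, 0, 0, 0, 0, 0, 0, -1],
)

```text
time_s: 45.12
tool_pos: [0.6246, 0.0184, 0.2555]
tool_rot: [180.0, -0.0, 172.9]
force: [0.5, 0.2, -0.6]
grip_width: 0.0006
grasp_force: 0.0
```

Emit:
drive_tool(
  rows=[0, -0.005, 0, 0, 0, 0, -1, 0, 0, -0.04, 0, 0, 0, -1, 0, 0, -0.04, 0, 0, 0, -1, 0, 0, -0.04, 0, 0, 0, -1, 0, 0, 0, 0, 0, 0, -1],
)

```text
time_s: 45.75
tool_pos: [0.625, 0.015, 0.3794]
tool_rot: [179.9, 0.4, 173.0]
force: [-0.6, 0.8, -0.1]
grip_width: 0.0003
grasp_force: 0.0
```

Emit:
drive_tool(
  rows=[0, 0, 0, 0, 0, 0, -1, 0, 0, 0, 0, 0, 0, -1],
)

```text
time_s: 46.0
tool_pos: [0.6237, 0.0138, 0.3742]
tool_rot: [-180.0, -0.1, 173.0]
force: [0.8, 0.2, -0.2]
grip_width: 0.0004
grasp_force: 0.0
```

```bash
python3 - <<'E'
from plan import *
print(get_obs()['tool_pos'])
w_=snap('wrist','w15.png')['color']; f='w15.png'; snap('top','t15.png')
a=cv2.cvtColor(w_,cv2.COLOR_BGR2GRAY).astype(int)
q=proj(f,[*jig(-.03,.052),.037]); v=int(q[1]); u=int(q[0])
print('pad face pred',q,'jaw front for jaw 72/76/80',[proj(f,[*jig(-.03,-.038+j),.046])[0].round(1) for j in(.072,.076,.08)])
for dv in(-4,0,4): print(v+dv,u-40,a[v+dv,u-40:u+15].tolist())
# row ends: foot near edges at x=-.040,z=.02 and the sample columns across it
for y in (.125,.112,.103,.09,.068,.058):
    p=proj(f,[*jig(-.04,y),.02]); print(y,p.round(1),a[int(p[1])-7:int(p[1])+8,int(round(p[0]))].tolist())
E
```

```text
[0.6237053  0.01379408 0.37417027]
pad face pred [321.31469783 153.5137654 ] jaw front for jaw 72/76/80 [np.float64(305.0), np.float64(309.0), np.float64(313.0)]
149 281 [77, 79, 80, 79, 80, 81, 80, 79, 81, 82, 83, 82, 81, 82, 82, 84, 83, 83, 84, 84, 81, 81, 82, 81, 80, 82, 81, 81, 79, 88, 113, 136, 147, 149, 151, 153, 154, 154, 153, 146, 139, 135, 135, 134, 134, 136, 135, 136, 136, 135, 137, 136, 136, 138, 137]
153 281 [79, 80, 79, 80, 80, 80, 81, 81, 81, 81, 82, 82, 82, 82, 83, 82, 83, 83, 82, 82, 82, 81, 80, 81, 80, 80, 82, 80, 79, 89, 113, 137, 147, 149, 151, 152, 154, 154, 152, 144, 135, 133, 135, 134, 134, 135, 135, 135, 135, 136, 134, 133, 131, 133, 135]
157 281 [79, 80, 80, 79, 81, 81, 81, 81, 80, 82, 82, 81, 84, 82, 82, 82, 83, 81, 83, 80, 81, 81, 80, 79, 80, 81, 79, 80, 79, 89, 117, 141, 147, 148, 150, 152, 154, 153, 150, 142, 133, 132, 134, 134, 134, 134, 136, 135, 134, 126, 115, 120, 126, 122, 119]
0.125 [387.1 141.9] [183, 184, 185, 186, 186, 187, 185, 167, 151, 189, 217, 219, 217, 218, 218]
0.112 [374.9 141.9] [185, 186, 185, 187, 187, 188, 185, 167, 154, 194, 219, 221, 220, 220, 219]
0.103 [366.5 141.9] [187, 188, 187, 187, 187, 188, 186, 173, 169, 201, 220, 222, 222, 222, 222]
0.09 [354.3 141.9] [184, 184, 184, 185, 186, 187, 184, 168, 163, 202, 220, 219, 219, 219, 219]
0.068 [333.7 141.9] [119, 118, 118, 119, 118, 119, 119, 114, 115, 130, 136, 138, 136, 136, 136]
0.058 [324.4 141.9] [116, 116, 118, 116, 117, 118, 116, 112, 112, 129, 136, 135, 134, 135, 134]
```

```bash
python3 -c "
from cell import *
print(sign_off())"
```

```text
the job is handed in; nothing more can be done
None
```

I've handed the job in: the three drilled cleats stand in the tray, and both blanks are clamped square and flush against the end stop, with the pad pressed in about 7 mm and held by the pawl. The sign-off call gave no verdict, and I viewed 15 pictures where 14 were allowed.

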